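# Fit the sprung roller into the roller bed

### The arm

A 6-joint arm with a two-finger parallel gripper is mounted at the origin on the work surface. World frame = base frame: x ahead of the robot, y to its left, z up, the work surface at z = 0. Lengths are in m, angles in degrees, forces in N, time in s.
With the tool pointing down it reaches from about 0.35 to 0.875 m from the base axis. Payload 4.2 kg.
Tool frame: the origin (TCP) lies at the very end of the fingers, on their centre line; the grasp point (between the pads) lies 19 mm behind it; z points along the fingers, y is the direction in which the jaws open and shut (so a half turn about z gives the same grasp; the last joint's range is limited). The gripper opens to 85 mm and grips with 20 to 120 N. Pads are 22 mm wide; open, the fingers measure 114 mm over their backs; the gripper's body (76 mm by 85 mm) begins 54 mm behind the grasp point. The pads swing forward as they close: fully open they stand 13 mm farther back than shut.
Start: joints at [-60.069, 22.042, 0.453, 0, -68.411, -14.817], TCP at [0.163, -0.603, 0.231] pointing down, gripper open.
Joint ranges: [-179.83, 179.83], [-69.29, 118.12], [-61.27, 80.66], [-181.25, 117.63], [-171.15, -9.14], [-177.46, 177.46]. Speed limits (degrees/s): [159.86, 159.86, 180, 180, 180, 180].

### API

Orientations are given as [roll, pitch, yaw] about the fixed x, y, z axes, in that order (R = Rz(yaw) Ry(pitch) Rx(roll)).
In Python, from workcell import robot gives the robot as it stands.
- The arm moves only by the shell command python3 -m pendant 'ROWS' [FORCE]. ROWS is JSON, a list of rows, each a list of 5 numbers: the shift along the tool's x, y, z in units of 0.75 m (1.0 is 0.75 m), then the turn about the tool's z in units of 2 rad (1.0 is 2 rad), then the gripper command: -1 is fully open, 1 is shut, values between are in proportion. A call has exactly 5 rows; each row is the pose to reach, as a shift and turn from the pose commanded when the call began, along the tool's axes at that moment; what a row does not reach only later rows make up. A row lasts 1/12 s, in which the tool goes at most 41.7 mm and 7.16 degrees, less where a joint would pass 70% of its speed; a pose out of reach is approached as far as the arm can. A call with a number of a shift or a turn outside -1 to 1 is refused whole. A call with a gripper value outside its range is refused whole. The fingers move at their own pace and stop on an object; FORCE is the grip in N (left out, the last holds). Time passes only in rows, so rows that repeat a pose let the fingers close, or fill a call up. It gives the time, the measured TCP pose, the force and the opening at its end, in the units of the state.
- robot.get_state(): the state, without advancing time (a new reading comes with each control period).
- robot.get_image(name): name is "scene" or "top" or "wrist"; returns the picture (384x512x3 uint8, red, green, blue); there is no depth.
- robot.camera_params(name): a dict with "fx", "fy", "cx", "cy" (pixels), "D" ([k1, k2, p1, p2, k3] as OpenCV has them; the pictures are not rectified), "rvec" (rotation vector, rad) and "tvec" (3), from world to camera coordinates, as OpenCV has them. Camera axes: x right, y down, z forward; pixel columns grow to the right and rows downward; lengths in m; the calibration is good to about 2 mm. A picture is of the moment at which its call begins: read the wrist's pose just before it. camera_params takes no time and is no camera call; for the wrist camera it gives the pose at the moment of the call.
- robot.sign_off(): hands the job in, once; it reports no verdict.
The state is a dict: "t": time; "q": joint angles; "joint_vel": joint speeds; "effort": joint torques, N m; "tool_pos": TCP position; "eef_rot": TCP orientation; "ft_force": force on the tool from outside, world axes, zero at the start; "ft_torque": the same for the moment, N m; "finger_gap": finger opening in m.
Only numpy, scipy, OpenCV 4.12 (cv2) and the standard library are available. Lean on these libraries where they do the work, as an engineer would, in place of code of your own. Each camera call takes 0.05 s, during which the arm holds its last target.

### The job

Take the spare roller out of its V-rest and fit it into the empty middle place of the green roller bed, between the two rollers already there: press its sprung brass pin in so that it passes between the two white cups, then let it spring out so that both pins sit fully home in their cups and the roller lies level. Feel your way and do not force it: never press the roller against the bed with more than 30 N, and leave the bowl, carton, mallet and blank where they are.

Things in the scene. Friction and masses are not known exactly. Their poses are not given: they have to be found in the camera images.
- roller_mid (a point): Centre of the spare roller, on its axis, half-way along its steel barrel: 32 mm diameter, 170 mm long, black end rings, 0.2 to 0.45 kg. Its x axis runs along the roller towards the sprung brass pin. At the start it lies level in the V-rest, axis 42 mm above the bench, its middle free to grip across (up to 12 mm off the rest's middle). It fits the bed either way round.
- spring_tip (a point): Outer end of the sprung brass pin, on the roller's axis: 10 mm diameter, the last 3 mm tapering to 6 mm. Free, it stands 27.5 mm out of the barrel (112.5 mm from roller_mid). It slides straight into the barrel by up to 18 mm against a spring: 5 N to start, rising 0.7 N per mm (about 18 N fully in), then a hard stop.
- fixed_tip (a point): Outer end of the fixed dark steel pin at the roller's other end: 10 mm diameter, stands 11 mm out of the barrel (96 mm from roller_mid), the last 3 mm tapering to 6 mm. Tip to tip the roller measures 208.5 mm free and 204.5 mm when fitted, both pins at the bottoms of their cups.
- stand: Green roller bed screwed to the bench, 290 mm long (y) and about 280 mm wide (x). Origin at bench height under the centre of the empty middle place; x along that place's roller axis, y along the rails. The fitted rollers (32 mm diameter) lie at y = -90 and +90 mm, level with the cups. Rail tops are flat, 106 to 122 mm either side of x = 0, and 10 mm above the cup centres. Open below, to an 8 mm high tie bar.
- place (a point): Point on the bed's stand 75 mm above the origin of stand, same axes: the centre of the empty place at mid height. But the head of the bed (rails, cups, fitted rollers, all together) is clamped at a height that differs from start to start and is not measured: the cup centres lie anywhere from 8 mm below to 8 mm above this point, both equal. It is rigid under load.
- place_mouth (a point): Point on the stand, 94.25 mm along +x from place: above, at or below the centre of one white nylon cup's mouth (the other is at -94.25 mm; 188.5 mm between mouths, facing each other). Each cup: round blind recess 13 mm in diameter, 8 mm deep, flat bottom; outside 26 mm diameter, 12 mm long, so its crest is 13 mm above its centre and 3 mm above the rail behind it.
- v_rest: Wooden V-rest fixed to the bench: base board 170 x 70 x 12 mm, origin under its centre at bench height, x along the groove. Two V supports, 20 mm wide, at x = -62 and +62 mm, reach 27 mm either side of the roller's axis and up to 3 mm below its height; between them the roller is free all round.
- roller: The spare roller as a body; same frame as roller_mid.
- bowl: Turned wooden bowl, 124 mm wide, 50 mm high, origin under its centre. Leave alone.
- carton: White and yellow carton, 100 x 70 x 55 mm, origin under its centre. Leave alone.
- mallet: Turned wooden mallet standing on its head, 92 mm wide, 225 mm high, origin under its centre. Leave alone.
- blank: Round wooden bowl blank, 120 mm wide, 42 mm high, origin under its centre. Leave alone.
Mind the look-alikes: they are no part of the job. What is shaped like the roller but turquoise is not meant.

How it is judged (in metres and radians):
On the way:
1. the roller is over the empty place with its sprung pin pressed in by 9 mm or more (distance between spring_tip and fixed_tip below 0.1995 m and y of roller_mid in the frame of stand between -0.02 and 0.02 m and x of roller_mid in the frame of stand between -0.03 and 0.03 m), for 0.1 s.
At the end, for the whole second after the job is handed in: The roller rests untouched and still in the empty place, both pins home: tips 202.3 to 206.3 mm apart, its middle within 7 mm of the place's centre line (y), within 10 mm in x and 60 to 88 mm above the bench, level and parallel to the bed's x within 0.03 rad (distance between spring_tip and fixed_tip between 0.2023 and 0.2063 m and y of roller_mid in the frame of stand between -0.007 and 0.007 m and x of roller_mid in the frame of stand between -0.01 and 0.01 m and z of roller_mid in the frame of stand between 0.06 and 0.088 m and angle between roller_mid's own x axis and vertical between 1.541 and 1.601 rad and angle between the x axis of roller_mid and the x axis of stand, either way round below 0.03 rad and linear speed of roller below 0.01 m/s).
It fails at once if the gripper presses the roller against the roller bed with more than 30 N (the tap of the roller springing home when let go does not count) (contact force between roller and stand above 30 N and contact force between the fingers and roller above 8 N).
It fails at once if the bowl is moved by more than 20 mm (distance of bowl from where it was at the start of the episode above 0.02 m).
It fails at once if the carton is moved by more than 20 mm (distance of carton from where it was at the start of the episode above 0.02 m).
It fails at once if the mallet is moved by more than 20 mm (distance of mallet from where it was at the start of the episode above 0.02 m).
It fails at once if the blank is moved by more than 20 mm (distance of blank from where it was at the start of the episode above 0.02 m).
It also fails if it takes over 72 s, if anything falls off the work surface, if the arm or the gripper's body presses on something with over 40 N, if the wrist force passes 120 N, or if a joint passes its speed limit or range.

## Working session

There is one attempt and no reset: what is moved stays moved. The work goes in short steps, Python scripts to look and compute and a shell command to move; the robot and the scene stay as the last step left them, time stands still between calls to the robot, and variables do not carry over. Pictures are saved under pics/ and viewed, and the job is handed in when it is done.

```bash
ls -la; mkdir -p pics; python3 - <<'E'
from workcell import robot
import cv2, json
s=robot.get_state(); print(s)
for n in ("scene","top","wrist"):
    p=robot.camera_params(n); print(n,p)
    im=robot.get_image(n); cv2.imwrite(f"pics/{n}0.png",im[:,:,::-1])
E
```

```text
total 12
drwxr-xr-x  3 agent agent 4096 Dec  6 23:21 .
drwxr-xr-x 23 root  root  4096 Dec  6 23:21 ..
drwxr-xr-x  2 agent agent 4096 Dec  6 23:21 pics
{'t': 0.0, 'q': array([-6.00680677e+01,  2.20906854e+01,  3.78840437e-01, -2.97571516e-02,
       -6.84114395e+01, -1.48174263e+01]), 'joint_vel': array([-0.11552267, -0.08334453,  0.09212577, -0.04704693, -0.10843159,
        0.04941204]), 'effort': array([ 1.23381811e-03, -3.92289197e+01,  1.88403726e+01,  4.18602660e+00,
       -4.60363590e-03, -1.86178134e-06]), 'tool_pos': array([ 0.16284196, -0.60279702,  0.23021399]), 'eef_rot': array([ 1.79873742e+02, -4.80269942e-03, -1.64896467e+02]), 'ft_force': array([-0.08130845, -0.09105108, -0.80810111]), 'ft_torque': array([-0.00940824,  0.03654001,  0.0320432 ]), 'finger_gap': 0.0851945871784419}
scene {'fx': 460.42514919270457, 'fy': 460.42514919270457, 'cx': 252.30448255738807, 'cy': 187.83188504245697, 'D': array([-0.15189304,  0.        ,  0.        ,  0.        ,  0.        ]), 'rvec': array([ 2.18332199,  1.57812274, -0.43751328]), 'tvec': array([-0.22880538, -0.363504  ,  1.7201295 ])}
top {'fx': 397.8883964460242, 'fy': 397.8883964460242, 'cx': 253.45407171877773, 'cy': 201.25546751588243, 'D': array([-0.13864186,  0.        ,  0.        ,  0.        ,  0.        ]), 'rvec': array([ 2.09552902, -2.15880726,  0.18587929]), 'tvec': array([0.07977446, 0.51025515, 1.51564365])}
wrist {'fx': 306.11069368822024, 'fy': 306.11069368822024, 'cx': 255.4419121477772, 'cy': 189.68477512763803, 'D': array([-0.0835953,  0.       ,  0.       ,  0.       ,  0.       ]), 'rvec': array([-1.78736331, -2.33276409, -0.35431436]), 'tvec': array([ 0.6246521 , -0.03730504,  0.37954384])}
```

View pics/scene0.png

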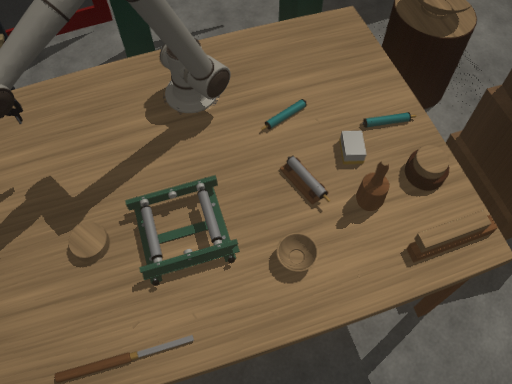

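View pics/top0.png

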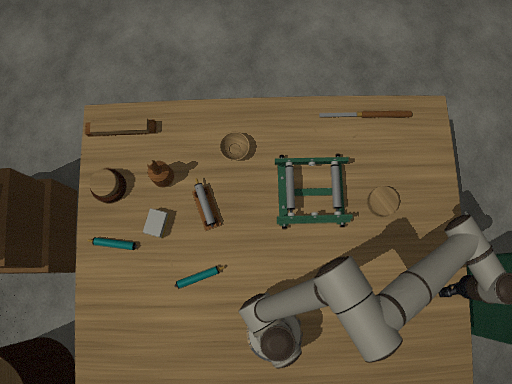

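View pics/wrist0.png

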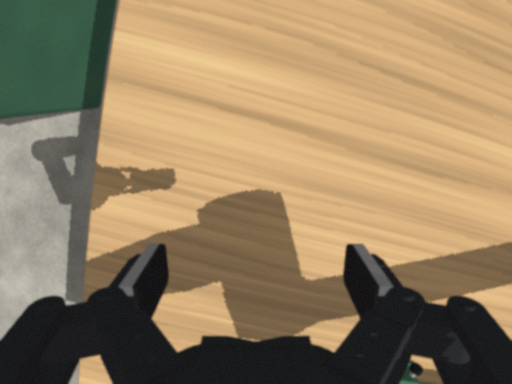

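Candidates for the spare roller, in top-view pixels: the grey roller in the wooden V-rest (205,203), two turquoise look-alikes at (115,243) and (198,276), and the two rollers already in the bed at (290,187) and (337,187). By the description I choose the grey one in the V-rest, and I'll check it in a crop.

```bash
cat > h.py <<'E'
import numpy as np, cv2
from scipy.spatial.transform import Rotation as R
def ray(p,uv):
    K=np.array([[p['fx'],0,p['cx']],[0,p['fy'],p['cy']],[0,0,1]])
    n=cv2.undistortPoints(np.array(uv,float).reshape(-1,1,2),K,p['D']).reshape(-1,2)
    Rm=cv2.Rodrigues(p['rvec'])[0]; c=-Rm.T@p['tvec']
    d=np.c_[n,np.ones(len(n))]@Rm
    return c,d
def onplane(p,uv,z):
    c,d=ray(p,uv); return c+d*((z-c[2])/d[:,2])[:,None]
def tri(ps,uvs):
    A=0;b=0
    for p,uv in zip(ps,uvs):
        c,d=ray(p,[uv]); d=d[0]/np.linalg.norm(d[0]); M=np.eye(3)-np.outer(d,d); A=A+M; b=b+M@c
    return np.linalg.solve(A,b)
def proj(p,X):
    K=np.array([[p['fx'],0,p['cx']],[0,p['fy'],p['cy']],[0,0,1]])
    return cv2.projectPoints(np.array(X,float).reshape(-1,1,3),p['rvec'],p['tvec'],K,p['D'])[0].reshape(-1,2)
E
python3 - <<'E'
import cv2
t=cv2.imread('pics/top0.png'); s=cv2.imread('pics/scene0.png')
cv2.imwrite('pics/c1.png',cv2.resize(t[165:245,170:250],None,fx=7,fy=7,interpolation=cv2.INTER_CUBIC))
cv2.imwrite('pics/c2.png',cv2.resize(t[145:240,265:360],None,fx=6,fy=6,interpolation=cv2.INTER_CUBIC))
cv2.imwrite('pics/c3.png',cv2.resize(s[140:220,270:350],None,fx=7,fy=7,interpolation=cv2.INTER_CUBIC))
cv2.imwrite('pics/c4.png',cv2.resize(s[165:290,115:245],None,fx=4.6,fy=4.6,interpolation=cv2.INTER_CUBIC))
E
```

```text
(no output)
```

View pics/c1.png

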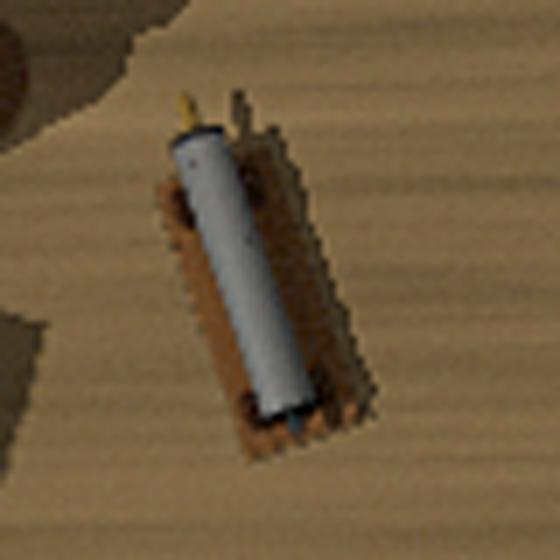

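View pics/c2.png

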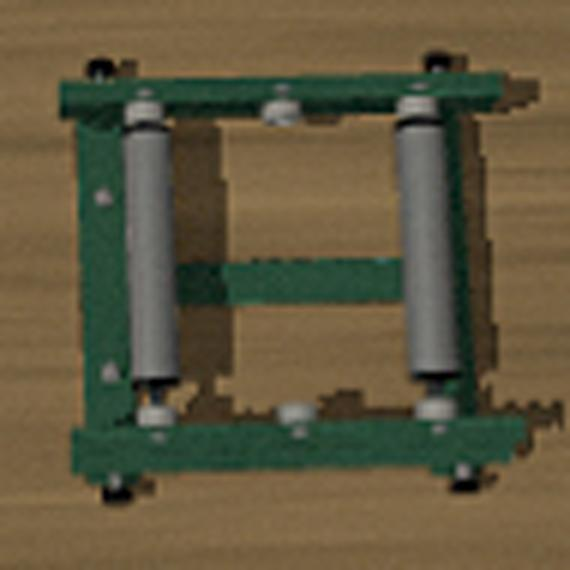

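View pics/c3.png

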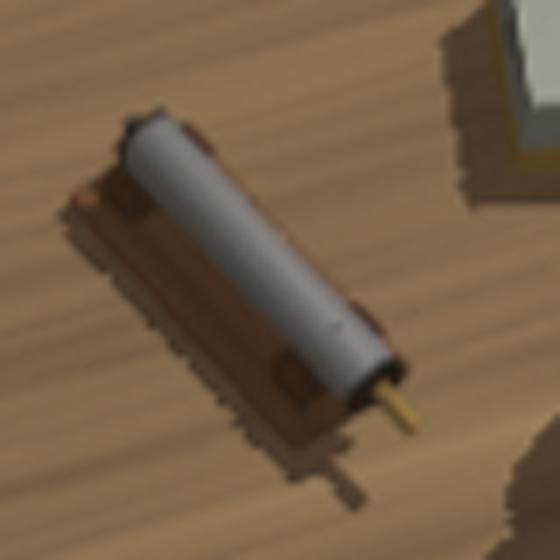

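View pics/c4.png

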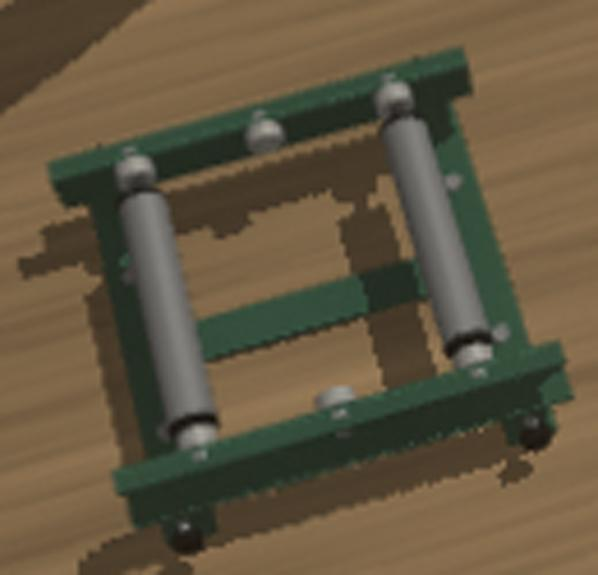

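The c1 and c3 crops confirm the choice: a steel-grey barrel with black rings in a brown V-rest. The brass pin is at top px (196,179) and scene px (328,200), and the dark pin is at top px (212,226). Next I measure the roller and bed.

```bash
python3 - <<'E'
from workcell import robot
from h import *
T=robot.camera_params('top'); S=robot.camera_params('scene')
c=lambda x,y,x0,y0,f:((x+.5)/f-.5+x0,(y+.5)/f-.5+y0)
t1=lambda x,y:c(x,y,170,165,7); t2=lambda x,y:c(x,y,265,145,6); s3=lambda x,y:c(x,y,270,140,7); s4=lambda x,y:c(x,y,115,165,4.6)
for n,a in dict(brass=(184,97),ringA=(198,133),ringB=(287,412),fix=(296,430)).items():
    print(n,onplane(T,[t1(*a)],.042).round(4))
for n,a in dict(brass=(412,428),ringA=(378,380),ringB=(148,132)).items():
    print('sc',n,onplane(S,[s3(*a)],.042).round(4))
# bed, top: cups & rollers
for n,a,b in [('mid far cup',(281,112),(336,398)),('mid near cup',(296,412),(265,134)),('roller L far end',(149,126),None),('roller L near end',(155,380),None),('roller R far end',(418,123),None),('roller R near end',(434,375),None)]:
    print(n,onplane(T,[t2(*a)],.075).round(4), tri([T,S],[t2(*a),s4(*b)]).round(4) if b else '')
# rails corners top z=.085
for a in [(62,80),(502,73),(72,432),(524,417),(72,474),(524,460)]:
    print('rail',onplane(T,[t2(*a)],.085).round(4))
for n,a in dict(bowl=(236,146),carton=(156,222),mallet=(160,173),blank=(384,201)).items(): print(n,onplane(T,[a],.03).round(3))
E
```

```text
brass [[0.6125 0.2916 0.042 ]]
ringA [[0.5912 0.2836 0.042 ]]
ringB [[0.4302 0.2345 0.042 ]]
fix [[0.42   0.2296 0.042 ]]
sc brass [[0.6141 0.2911 0.042 ]]
sc ringA [[0.5866 0.2861 0.042 ]]
sc ringB [[0.4285 0.2345 0.042 ]]
mid far cup [[ 0.6519 -0.1675  0.075 ]] [ 0.6525 -0.1676  0.0729]
mid near cup [[ 0.4534 -0.166   0.075 ]] [ 0.4535 -0.1663  0.074 ]
roller L far end [[ 0.6448 -0.0804  0.075 ]] 
roller L near end [[ 0.4769 -0.0765  0.075 ]] 
roller R far end [[ 0.6421 -0.2575  0.075 ]] 
roller R near end [[ 0.4746 -0.2566  0.075 ]] 
rail [[ 0.6747 -0.0243  0.085 ]]
rail [[ 0.6719 -0.3135  0.085 ]]
rail [[ 0.4436 -0.0215  0.085 ]]
rail [[ 0.4441 -0.3108  0.085 ]]
rail [[ 0.4168 -0.0205  0.085 ]]
rail [[ 0.4165 -0.3089  0.085 ]]
bowl [[0.746 0.129 0.03 ]]
carton [[0.443 0.453 0.03 ]]
mallet [[0.643 0.44  0.03 ]]
blank [[ 0.5  -0.46  0.03]]
```

Roller middle is about (0.51, 0.26) with yaw about 17°, sprung pin towards +x. The bed's empty place is about (0.553, -0.167), aligned with world x.

The plan uses the bed's geometry:
1. Rest the fixed pin on the near rail so the roller tilts slightly in the grip.
2. Enter the sprung pin in the far cup and compress it.
3. Lower the fixed pin past its cup and let it spring home.

First I go over the bed for a wrist-camera look on the way.

```bash
cat >> h.py <<'E'
def rel(s,xyz,yaw=None):
    Rm=R.from_euler('xyz',s['eef_rot'],degrees=True).as_matrix()
    d=Rm.T@(np.array(xyz)-s['tool_pos'])/0.75
    y=s['eef_rot'][2]; t=0 if yaw is None else -np.deg2rad((yaw-y+180)%360-180)/2
    print('rel',d.round(4),'turn',round(t,4))
def st(s):
    print('t',round(s['t'],2),'pos',s['tool_pos'].round(4),'rot',s['eef_rot'].round(2),'F',s['ft_force'].round(2),'gap',round(s['finger_gap'],4),'q',s['q'].round(1))
E
python3 -c "
from workcell import robot
from h import *
s=robot.get_state(); rel(s,(0.45,-0.167,0.26),-180); rel(s,(0.48,-0.167,0.26),-180)"
```

```text
rel [-0.5211  0.4615 -0.0387] turn 0.1318
rel [-0.5597  0.451  -0.0387] turn 0.1318
```

```bash
python3 -m pendant '[[-0.04,0.034,-0.01,0,-1],[-0.08,0.068,-0.02,0,-1],[-0.12,0.102,-0.03,0,-1],[-0.16,0.136,-0.04,0,-1],[-0.2,0.17,-0.04,0,-1]]' 
python3 -m pendant '[[-0.04,0.034,0,0,-1],[-0.08,0.068,0,0,-1],[-0.12,0.102,0,0,-1],[-0.16,0.136,0,0,-1],[-0.2,0.17,0,0,-1]]' 
python3 -c "
from workcell import robot
from h import *
s=robot.get_state(); st(s);rel(s,(0.47,-0.167,0.26),-180)"
```

```text
t: 0.57
tool_pos: [0.2755, -0.4402, 0.2627]
eef_rot: [-179.9, 0.1, -164.9]
ft_force: [1.6, 0.1, 0.5]
finger_gap: 0.086
t: 0.98
tool_pos: [0.3866, -0.2771, 0.2613]
eef_rot: [180.0, 0.0, -164.9]
ft_force: [-0.1, -0.1, -0.5]
finger_gap: 0.0855
t 0.98 pos [ 0.3866 -0.2771  0.2613] rot [ 1.7999e+02  1.0000e-02 -1.6489e+02] F [-0.13 -0.11 -0.48] gap 0.0855 q [-16.    6.  -16.8  -0.  -67.2 -58.9]
rel [-0.1456  0.1127  0.0018] turn 0.1319
```

```bash
python3 -m pendant '[[-0.04,0.03,0,0.04,-1],[-0.08,0.06,0,0.08,-1],[-0.115,0.09,0,0.12,-1],[-0.146,0.113,0,0.132,-1],[-0.146,0.113,0,0.132,-1]]' 
python3 - <<'E'
from workcell import robot
from h import *
s=robot.get_state(); st(s)
p=robot.camera_params('wrist'); im=robot.get_image('wrist'); cv2.imwrite('pics/w1.png',im[:,:,::-1])
np.save('pics/w1.npy',p,allow_pickle=True)
Rm=cv2.Rodrigues(p['rvec'])[0]; print('cam',-Rm.T@p['tvec'],Rm[2])
E
```

```text
t: 1.4
tool_pos: [0.4723, -0.1654, 0.2609]
eef_rot: [180.0, 0.0, -179.8]
ft_force: [-0.6, 0.0, -0.3]
finger_gap: 0.0853
t 1.4 pos [ 0.4723 -0.1654  0.2609] rot [ 1.7998e+02  4.0000e-02 -1.7978e+02] F [-0.65  0.01 -0.3 ] gap 0.0853 q [ -0.7   8.6 -13.8  -0.  -67.6 -89.1]
cam [ 0.39526078 -0.16635258  0.40341923] [ 2.97021484e-01  6.12199930e-04 -9.54870600e-01]
```

View pics/w1.png

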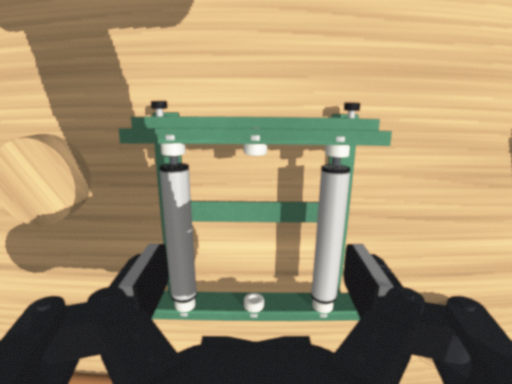

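```bash
python3 - <<'E'
from h import *
p=np.load('pics/w1.npy',allow_pickle=True).item()
print(proj(p,[(0.647,-.167,.075),(0.459,-.167,.075),(.5,-.46,.04),(.472,-.165,.26),(.55,-.077,.075)]).round(1))
Rm=cv2.Rodrigues(p['rvec'])[0]; print(Rm.round(3))
E
```

```text
[[254.4 301. ]
 [254.8 155.9]
 [ 29.5 182.8]
 [257.6 248.3]
 [330.6 232.4]]
[[-0.004  1.    -0.   ]
 [ 0.955  0.004  0.297]
 [ 0.297  0.001 -0.955]]
```

The wrist view shows the bed from above (image down = world +x). The far cup mouth is at px (254,301) and the near cup at (256,149), with fitted rollers left and right. I'll crop for sub-pixel readings.

```bash
python3 - <<'E'
import cv2
w=cv2.imread('pics/w1.png')
a=cv2.resize(w[125:175,120:395],None,fx=2.9,fy=2.9,interpolation=cv2.INTER_CUBIC)
cv2.imwrite('pics/c5.png',cv2.resize(w[270:330,215:295],None,fx=9,fy=9,interpolation=cv2.INTER_CUBIC))
cv2.imwrite('pics/c6.png',cv2.resize(w[125:185,215:295],None,fx=9,fy=9,interpolation=cv2.INTER_CUBIC))
cv2.imwrite('pics/c7.png',cv2.resize(w[100:330,120:395],None,fx=2.6,fy=2.6,interpolation=cv2.INTER_CUBIC))
E
```

```text
(no output)
```

View pics/c5.png

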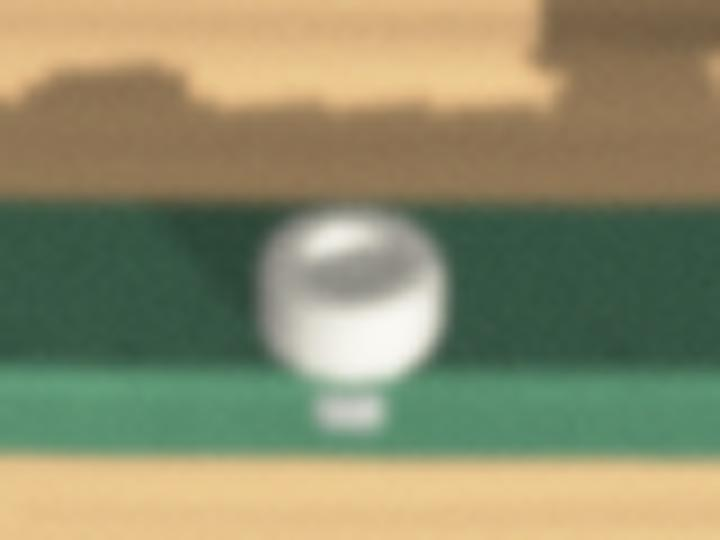

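View pics/c6.png

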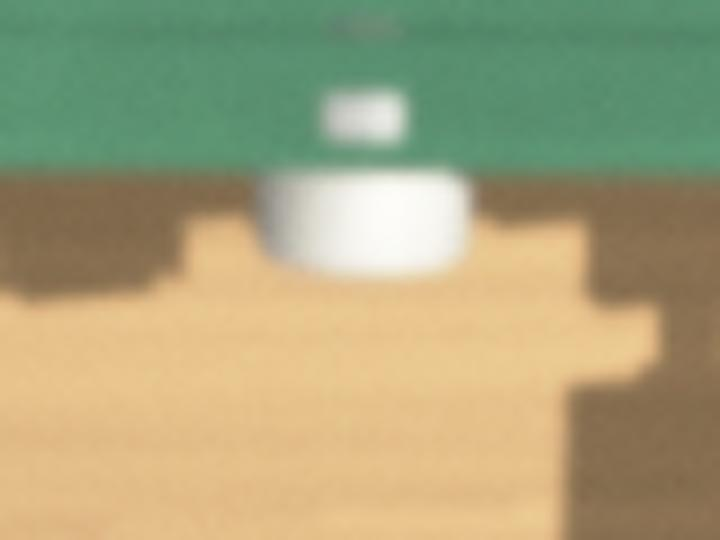

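View pics/c7.png

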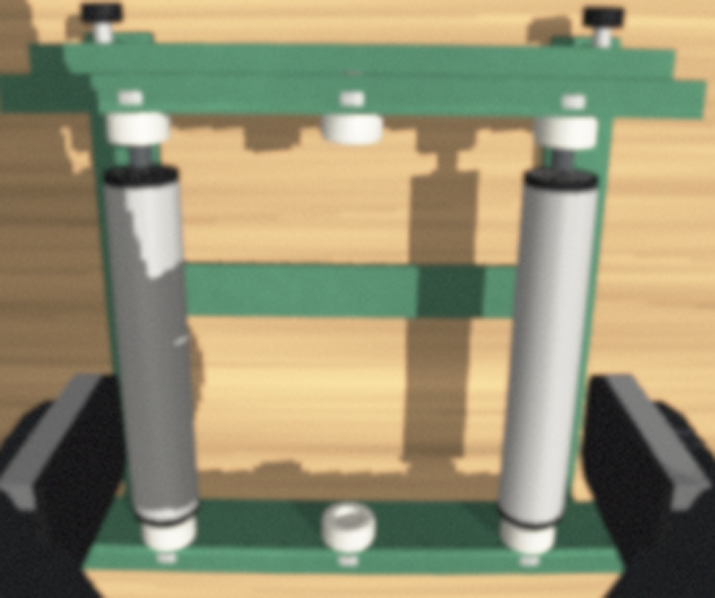

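```bash
python3 - <<'E'
from h import *
p=np.load('pics/w1.npy',allow_pickle=True).item()
g=lambda x,y,y0:((x+.5)/9-.5+215,(y+.5)/9-.5+y0)
c7=lambda x,y:((x+.5)/2.6-.5+120,(y+.5)/2.6-.5+100)
for zc in (.067,.071,.075,.079,.083):
    r=onplane(p,[g(352,367,270),g(365,172,125),g(352,455,270)],zc+.01)
    m=onplane(p,[g(352,207,270)],zc-0)  # ignore
    far=onplane(p,[g(352,235,270)],zc)
    # fitted rollers axis spacing: tops at near & far ends
    e=onplane(p,[c7(141,181),c7(561,185),c7(165,512),c7(530,516)],zc+.016*0.0)
    cw=onplane(p,[g(257,290,270),g(447,290,270),g(258,235,125),g(473,235,125)],zc)
    d=onplane(p,[c7(130,98),c7(573,102),c7(166,557),c7(530,561),c7(351,99),c7(348,560)],zc+.011)
    print(zc,'inner edges',r[0,0]-r[1,0],'topwidth',r[2,0]-r[0,0],'mid',(r[0,0]+r[1,0])/2,'cup y',r[:2,1].round(4),'spacing',(e[1,1]-e[0,1]).round(4),(e[3,1]-e[2,1]).round(4),'cupw',(cw[1,1]-cw[0,1]).round(4),(cw[3,1]-cw[2,1]).round(4),'dowel', (d[1]-d[0]).round(4)[:2],(d[3]-d[2]).round(4)[:2],d[4:].round(4).tolist())
E
```

```text
0.067 inner edges 0.21481498240489078 topwidth 0.015775241228028314 mid 0.5526974529945502 cup y [-0.1679 -0.1667] spacing 0.1834 0.1846 cupw 0.0278 0.0265 dowel [0.001  0.1818] [0.0017 0.1825] [[0.4389, -0.1671, 0.078], [0.6669, -0.168, 0.078]]
0.071 inner edges 0.21218260094633884 topwidth 0.01558192858266283 mid 0.5507681956405954 cup y [-0.1678 -0.1667] spacing 0.1812 0.1824 cupw 0.0275 0.0262 dowel [0.001  0.1796] [0.0016 0.1803] [[0.4383, -0.1671, 0.082], [0.6635, -0.168, 0.082]]
0.075 inner edges 0.20955021948778707 topwidth 0.015388615937297123 mid 0.5488389382866405 cup y [-0.1678 -0.1667] spacing 0.1791 0.1802 cupw 0.0271 0.0259 dowel [0.001  0.1773] [0.0016 0.178 ] [[0.4378, -0.1671, 0.086], [0.6602, -0.168, 0.086]]
0.079 inner edges 0.20691783802923502 topwidth 0.015195303291931639 mid 0.5469096809326857 cup y [-0.1678 -0.1667] spacing 0.1769 0.178 cupw 0.0268 0.0255 dowel [0.001  0.1751] [0.0016 0.1758] [[0.4373, -0.1671, 0.09], [0.6568, -0.1679, 0.09]]
0.083 inner edges 0.2042854565706832 topwidth 0.015001990646566044 mid 0.544980423578731 cup y [-0.1678 -0.1667] spacing 0.1747 0.1758 cupw 0.0265 0.0252 dowel [0.0009 0.1729] [0.0016 0.1736] [[0.4367, -0.1671, 0.094], [0.6535, -0.1679, 0.094]]
```

The bed readings agree: cup centres at z ≈ 0.071–0.072, place at about (0.551, -0.1675), yaw about -0.35°. Now to the roller.

```bash
python3 -c "
from workcell import robot
from h import *
s=robot.get_state(); rel(s,(0.49,0.252,0.2),-162.7)"
```

```text
rel [-0.0276  0.5581  0.0812] turn -0.1491
```

```bash
python3 -m pendant '[[0,0.055,0,0,-1],[0,0.11,0,0,-1],[0,0.165,0,0,-1],[0,0.22,0,0,-1],[-0.01,0.275,0,0,-1]]' 
python3 -m pendant '[[-0.005,0.05,0.01,0,-1],[-0.01,0.1,0.02,-0.04,-1],[-0.015,0.15,0.03,-0.08,-1],[-0.018,0.2,0.05,-0.12,-1],[-0.018,0.25,0.06,-0.149,-1]]' 
python3 -c "
from workcell import robot
from h import *
s=robot.get_state(); st(s);rel(s,(0.49,0.252,0.2),-162.7)"
```

```text
t: 1.87
tool_pos: [0.4756, 0.038, 0.2616]
eef_rot: [180.0, -0.0, 179.9]
ft_force: [0.2, -0.2, 0.1]
finger_gap: 0.0856
t: 2.28
tool_pos: [0.4901, 0.2254, 0.2148]
eef_rot: [-180.0, -0.1, -162.8]
ft_force: [1.7, -0.5, -0.4]
finger_gap: 0.0852
t 2.28 pos [0.4901 0.2254 0.2148] rot [-1.7998e+02 -1.2000e-01 -1.6280e+02] F [ 1.69 -0.55 -0.44] gap 0.0852 q [  41.9   14.5  -13.    -0.   -62.6 -114.7]
rel [-0.0104  0.0339  0.0197] turn -0.0009
```

```bash
python3 -m pendant '[[-0.01,0.03,0.02,0,-1],[-0.01,0.034,0.02,0,-1],[-0.01,0.034,0.02,0,-1],[-0.01,0.034,0.02,0,-1],[-0.01,0.034,0.02,0,-1]]' 
python3 - <<'E'
from workcell import robot
from h import *
s=robot.get_state(); st(s)
p=robot.camera_params('wrist'); im=robot.get_image('wrist'); cv2.imwrite('pics/w2.png',im[:,:,::-1])
np.save('pics/w2.npy',p,allow_pickle=True)
E
```

```text
t: 2.7
tool_pos: [0.4908, 0.2502, 0.2021]
eef_rot: [180.0, 0.0, -163.0]
ft_force: [-0.6, -0.3, -0.2]
finger_gap: 0.0857
t 2.7 pos [0.4908 0.2502 0.2021] rot [ 1.7999e+02  5.0000e-02 -1.6302e+02] F [-0.56 -0.27 -0.2 ] gap 0.0857 q [  43.9   16.2  -12.7    0.   -61.1 -116.9]
```

View pics/w2.png

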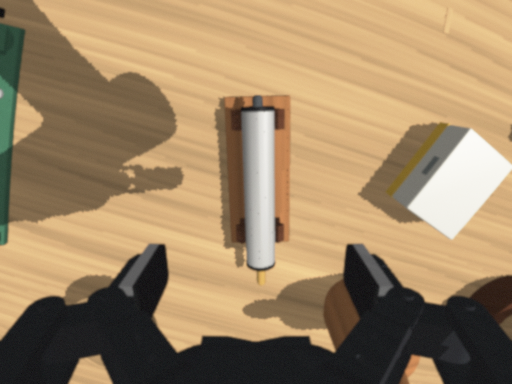

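The wrist view shows the grey roller in the V-rest: black rings at (257.5,107) and (261,268), dark pin tip at (258,97), brass tip at (262,284).

```bash
python3 - <<'E'
from workcell import robot
from h import *
p=np.load('pics/w2.npy',allow_pickle=True).item()
im=cv2.imread('pics/w2.png')
# barrel edge positions: bright grey, per row
hsv=cv2.cvtColor(im,cv2.COLOR_BGR2HSV)
pts=[]
for r in range(118,258,4):
    m=np.where(hsv[r,225:300,1]<45)[0]+225
    if len(m)>15: pts.append(((m.min()+m.max())/2,r,len(m)))
pts=np.array(pts); k=np.polyfit(pts[:,1],pts[:,0],1); print(k,pts[::6])
f=lambda r:(np.polyval(k,r),r)
P=onplane(p,[f(97),f(285),f(104),f(271)],.042); print(P.round(4))
d=P[1]-P[0]; print('yaw',np.degrees(np.arctan2(d[1],d[0])),'len',np.linalg.norm(d))
u=d/np.linalg.norm(d); print('mid from fixed',(P[0]+.096*u).round(4),'from brass',(P[1]-.1125*u).round(4))
E
```

```text
[1.97829132e-02 2.55148950e+02] [[257.5 118.   34. ]
 [258.  142.   31. ]
 [258.5 166.   30. ]
 [259.  190.   29. ]
 [259.  214.   29. ]
 [260.  238.   31. ]]
[[0.4182 0.2292 0.042 ]
 [0.6157 0.2943 0.042 ]
 [0.4244 0.2312 0.042 ]
 [0.5979 0.2884 0.042 ]]
yaw 18.239750608612713 len 0.20797710264407956
mid from fixed [0.5094 0.2592 0.042 ] from brass [0.5089 0.2591 0.042 ]
```

```bash
python3 -c "
from workcell import robot
from h import *
s=robot.get_state(); rel(s,(0.509,0.259,0.021),-162.0)"
```

```text
rel [-0.0263  0.004   0.2416] turn -0.009
```

```bash
python3 -m pendant '[[-0.026,0.004,0.04,-0.009,-1],[-0.026,0.004,0.09,-0.009,-1],[-0.026,0.004,0.14,-0.009,-1],[-0.026,0.004,0.17,-0.009,-1],[-0.026,0.004,0.17,-0.009,-1]]' 
python3 - <<'E'
from workcell import robot
from h import *
s=robot.get_state(); st(s); rel(s,(0.509,0.259,0.021),-162.0)
im=robot.get_image('wrist'); cv2.imwrite('pics/w3.png',im[:,:,::-1])
E
```

```text
t: 3.17
tool_pos: [0.5056, 0.2566, 0.0693]
eef_rot: [-179.8, -0.6, -162.1]
ft_force: [-0.2, -0.3, 0.8]
finger_gap: 0.0852
t 3.17 pos [0.5056 0.2566 0.0693] rot [-179.81   -0.56 -162.07] F [-0.17 -0.3   0.84] gap 0.0852 q [ 4.320e+01  2.630e+01 -1.900e+01 -1.000e-01 -4.530e+01 -1.152e+02]
rel [-0.0059  0.0019  0.0643] turn -0.0006
```

View pics/w3.png

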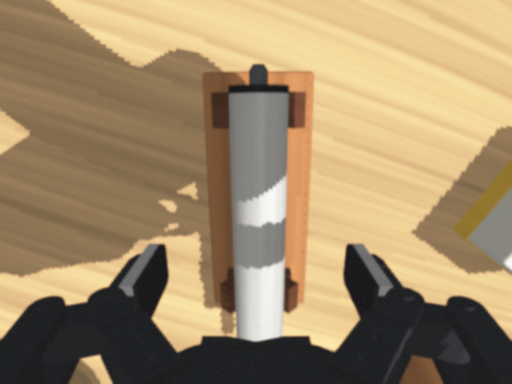

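The roller is centred between the fingers (barrel at px 258, fingers symmetric about it). Descend and grip.

```bash
python3 -m pendant '[[0,0,0.03,0,-1],[0,0,0.06,0,-1],[0,0,0.07,0,-1],[0,0,0.07,0,-1],[0,0,0.07,0,-1]]' 
python3 -m pendant '[[0,0,0,0,1],[0,0,0,0,1],[0,0,0,0,1],[0,0,0,0,1],[0,0,0,0,1]]' 40
python3 -m pendant '[[0,0,0,0,1],[0,0,0,0,1],[0,0,0,0,1],[0,0,0,0,1],[0,0,0,0,1]]' 40
```

```text
t: 3.63
tool_pos: [0.5094, 0.2606, 0.0232]
eef_rot: [180.0, 0.2, -161.9]
ft_force: [0.3, -0.8, -0.5]
finger_gap: 0.0856
t: 4.05
tool_pos: [0.5087, 0.2595, 0.0223]
eef_rot: [-179.9, 0.0, -161.8]
ft_force: [-1.1, -2.7, 2.8]
finger_gap: 0.0311
t: 4.47
tool_pos: [0.5087, 0.2595, 0.0222]
eef_rot: [-179.9, 0.0, -161.9]
ft_force: [0.8, -3.3, 6.3]
finger_gap: 0.0311
```

```bash
python3 -m pendant '[[0,0,-0.02,0,1],[0,0,-0.06,0,1],[0,0,-0.11,0,1],[0,0,-0.16,0,1],[0,0,-0.16,0,1]]' 
python3 - <<'E'
from workcell import robot
from h import *
s=robot.get_state(); st(s); rel(s,(0.548,-0.1675,0.19),179.65)
im=robot.get_image('wrist'); cv2.imwrite('pics/w4.png',im[:,:,::-1])
E
```

```text
t: 4.88
tool_pos: [0.512, 0.263, 0.149]
eef_rot: [179.7, 0.8, -161.8]
ft_force: [1.3, 1.9, -1.9]
finger_gap: 0.0307
t 4.88 pos [0.512 0.263 0.149] rot [ 179.74    0.83 -161.81] F [ 1.27  1.95 -1.92] gap 0.0307 q [  43.4   21.   -14.     0.2  -54.2 -115.3]
rel [ 0.1328 -0.56   -0.0591] turn 0.1618
```

View pics/w4.png

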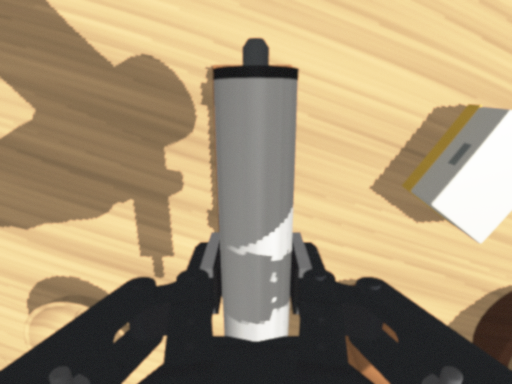

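```bash
python3 -m pendant '[[0.013,-0.055,-0.01,0,1],[0.026,-0.11,-0.02,0,1],[0.039,-0.165,-0.02,0,1],[0.052,-0.22,-0.02,0,1],[0.065,-0.27,-0.02,0,1]]' 
python3 -m pendant '[[0.013,-0.05,0,0.03,1],[0.026,-0.1,0,0.06,1],[0.039,-0.15,0,0.1,1],[0.052,-0.2,0,0.14,1],[0.06,-0.25,0,0.16,1]]' 
python3 - <<'E'
from workcell import robot
from h import *
s=robot.get_state(); st(s); rel(s,(0.530,-0.1675,0.15),179.65)
E
```

```text
t: 5.35
tool_pos: [0.5232, 0.052, 0.1545]
eef_rot: [180.0, -0.2, -161.9]
ft_force: [0.9, 0.1, -2.8]
finger_gap: 0.031
t: 5.77
tool_pos: [0.5379, -0.14, 0.1541]
eef_rot: [179.9, -0.3, 179.5]
ft_force: [0.5, 0.3, -3.8]
finger_gap: 0.0311
t 5.77 pos [ 0.5379 -0.14    0.1541] rot [179.93  -0.26 179.52] F [ 0.46  0.31 -3.78] gap 0.0311 q [  2.1  19.4 -15.4  -0.1 -55.4 -92.5]
rel [ 0.0103 -0.0368  0.0055] turn -0.0012
```

```bash
python3 -m pendant '[[0,0,0,0,1],[0,0,0,0,1],[0,0,0,0,1],[0,0,0,0,1],[0,0,0,0,1]]' 
python3 - <<'E'
from workcell import robot
from h import *
s=robot.get_state(); st(s); rel(s,(0.530,-0.1675,0.15),179.65)
p=robot.camera_params('wrist'); im=robot.get_image('wrist'); cv2.imwrite('pics/w5.png',im[:,:,::-1])
np.save('pics/w5.npy',[p,s],allow_pickle=True)
E
```

```text
t: 6.18
tool_pos: [0.5398, -0.1373, 0.1558]
eef_rot: [180.0, -0.1, 179.9]
ft_force: [-0.2, 0.8, -2.7]
finger_gap: 0.0307
t 6.18 pos [ 0.5398 -0.1373  0.1558] rot [ 1.7998e+02 -6.0000e-02  1.7986e+02] F [-0.19  0.79 -2.7 ] gap 0.0307 q [  2.4  19.3 -15.3  -0.  -55.4 -92.5]
rel [ 0.013  -0.0403  0.0077] turn 0.0018
```

View pics/w5.png

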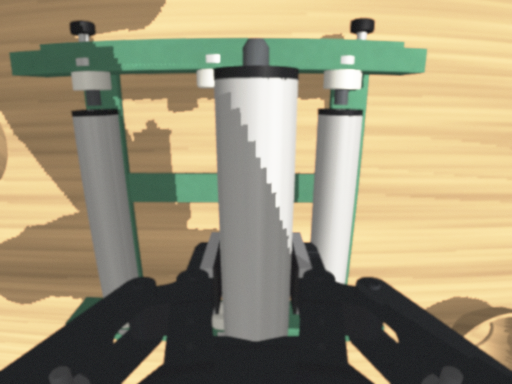

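```bash
python3 - <<'E'
from h import *
p,s=np.load('pics/w5.npy',allow_pickle=True)
Rm=R.from_euler('xyz',s['eef_rot'],degrees=True).as_matrix()
for up in (.018,.021,.024):
  for off in (-.002,0.0,.002):
    P=[(s['tool_pos']+Rm@np.array([off+a,0,-up+0])+np.array([0,0,b])) for a,b in ((.096,0.),(.085,.016),(.085,0))]+[s['tool_pos']+Rm@np.array([off+.085,q,-up]) for q in (-.016,.016)]
    print(up,off,proj(p,P).round(1).tolist())
E
python3 -c "
import cv2
w=cv2.imread('pics/w5.png');cv2.imwrite('pics/c8.png',cv2.resize(w[30:120,200:310],None,fx=6.5,fy=6.5,interpolation=cv2.INTER_CUBIC))"
```

```text
0.018 -0.002 [[257.4, 49.2], [257.7, 76.8], [257.4, 79.2], [216.1, 79.4], [298.7, 79.4]]
0.018 0.0 [[257.4, 43.6], [257.7, 70.6], [257.4, 73.8], [215.9, 74.0], [298.8, 74.0]]
0.018 0.002 [[257.4, 38.0], [257.7, 64.3], [257.4, 68.4], [215.8, 68.6], [299.0, 68.6]]
0.021 -0.002 [[257.5, 48.0], [257.7, 76.2], [257.4, 78.8], [215.1, 79.0], [299.7, 79.0]]
0.021 0.0 [[257.5, 42.3], [257.7, 69.8], [257.4, 73.3], [214.9, 73.5], [299.9, 73.5]]
0.021 0.002 [[257.5, 36.5], [257.7, 63.4], [257.4, 67.7], [214.8, 67.9], [300.1, 68.0]]
0.024 -0.002 [[257.5, 46.8], [257.8, 75.7], [257.5, 78.4], [214.1, 78.6], [300.9, 78.6]]
0.024 0.0 [[257.5, 40.9], [257.8, 69.1], [257.5, 72.7], [213.9, 72.9], [301.0, 72.9]]
0.024 0.002 [[257.5, 35.0], [257.8, 62.4], [257.5, 67.0], [213.7, 67.2], [301.2, 67.3]]
```

View pics/c8.png

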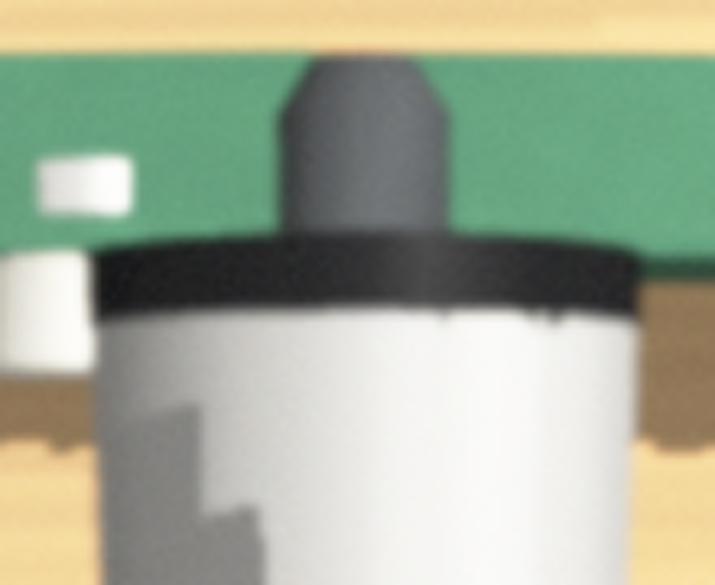

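Roller sits level in the grip, mid about 1 mm towards -x of the TCP and its axis about 20 mm above the TCP. Next I shift over the place and go part way down.

```bash
python3 -m pendant '[[0.012,-0.04,0,0.002,1],[0.012,-0.04,0.03,0.002,1],[0.012,-0.04,0.07,0.002,1],[0.012,-0.04,0.085,0.002,1],[0.012,-0.04,0.085,0.002,1]]' 
python3 -m pendant '[[0,0,0,0,1],[0,0,0,0,1],[0,0,0,0,1],[0,0,0,0,1],[0,0,0,0,1]]' 
python3 - <<'E'
from workcell import robot
from h import *
s=robot.get_state(); st(s); rel(s,(0.531,-0.1675,0.08),179.65)
p=robot.camera_params('wrist'); im=robot.get_image('wrist'); cv2.imwrite('pics/w6.png',im[:,:,::-1])
np.save('pics/w6.npy',[p,s],allow_pickle=True)
im=robot.get_image('scene'); cv2.imwrite('pics/s6.png',cv2.resize(im[150:300,100:260,::-1],None,fx=4,fy=4,interpolation=cv2.INTER_CUBIC))
E
```

```text
t: 6.65
tool_pos: [0.5285, -0.1674, 0.0894]
eef_rot: [179.9, -0.4, 179.6]
ft_force: [-1.2, -0.2, -2.3]
finger_gap: 0.031
t: 7.07
tool_pos: [0.5316, -0.1684, 0.0936]
eef_rot: [-180.0, 0.1, 179.5]
ft_force: [0.9, -0.1, -2.2]
finger_gap: 0.0306
t 7.07 pos [ 0.5316 -0.1684  0.0936] rot [-1.8000e+02  1.2000e-01  1.7955e+02] F [ 0.9  -0.13 -2.24] gap 0.0306 q [ -0.9  23.5 -19.5   0.  -46.9 -89.5]
rel [0.0009 0.0012 0.0181] turn -0.0009
```

View pics/w6.png

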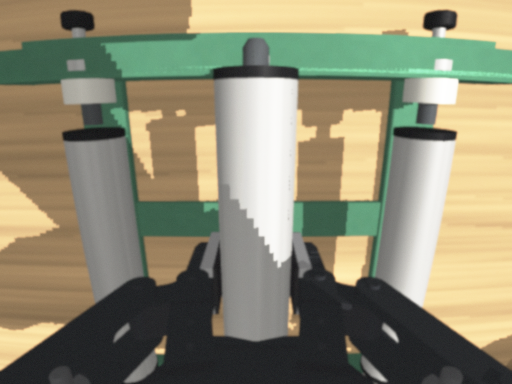

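View pics/s6.png

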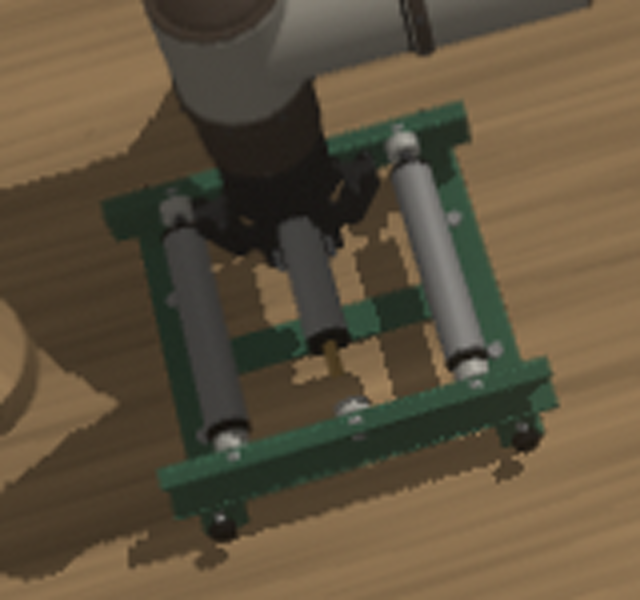

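Wrist and scene views agree: roller over the place, fixed pin (px 256,45) above the near rail, and brass tip just short of the far cup (scene crop 337,378 against cup 352,408). Now down gently, watching the force.

```bash
python3 -m pendant '[[0,0.001,0.01,0,1],[0,0.001,0.02,0,1],[0,0.001,0.026,0,1],[0,0.001,0.026,0,1],[0,0.001,0.026,0,1]]' 
python3 -m pendant '[[0,0,0.002,0,1],[0,0,0.004,0,1],[0,0,0.006,0,1],[0,0,0.006,0,1],[0,0,0.006,0,1]]'
```

```text
t: 7.58
tool_pos: [0.5313, -0.1678, 0.0729]
eef_rot: [-180.0, -0.0, 179.5]
ft_force: [1.7, -0.2, -0.3]
finger_gap: 0.0307
t: 8.0
tool_pos: [0.5316, -0.1678, 0.0688]
eef_rot: [-180.0, 0.1, 179.5]
ft_force: [2.3, 0.7, 1.0]
finger_gap: 0.0309
```

```bash
python3 -m pendant '[[0,0,0.001,0,1],[0,0,0.002,0,1],[0,0,0.002,0,1],[0,0,0.002,0,1],[0,0,0.002,0,1]]' 
python3 -m pendant '[[0,0,0.001,0,1],[0,0,0.002,0,1],[0,0,0.002,0,1],[0,0,0.002,0,1],[0,0,0.002,0,1]]'
python3 -c "
from workcell import robot
from h import *
s=robot.get_state(); st(s);print(s['ft_torque'].round(3))"
```

```text
t: 8.42
tool_pos: [0.5312, -0.1677, 0.0671]
eef_rot: [-180.0, 0.0, 179.5]
ft_force: [2.7, 0.2, 1.0]
finger_gap: 0.031
t: 8.83
tool_pos: [0.531, -0.1677, 0.0655]
eef_rot: [180.0, -0.0, 179.5]
ft_force: [2.1, 0.4, 0.1]
finger_gap: 0.0311
t 8.83 pos [ 0.531  -0.1677  0.0655] rot [ 1.8000e+02 -1.0000e-02  1.7952e+02] F [2.12 0.4  0.07] gap 0.0311 q [ -0.9  25.6 -21.1  -0.  -43.3 -89.6]
[ 0.023 -0.468  0.033]
```

```bash
cat > snap.py <<'E'
from workcell import robot
from h import *
import sys
n=sys.argv[1]
s=robot.get_state(); st(s); print('tq',s['ft_torque'].round(2))
p=robot.camera_params('wrist'); im=robot.get_image('wrist')
np.save(f'pics/{n}.npy',[p,s],allow_pickle=True)
a=cv2.resize(im[20:130,190:330,::-1],None,fx=5,fy=5,interpolation=cv2.INTER_CUBIC)
cv2.imwrite(f'pics/{n}.png',a)
if len(sys.argv)>2:
    im=robot.get_image('scene'); cv2.imwrite(f'pics/{n}s.png',cv2.resize(im[200:280,140:220,::-1],None,fx=7,fy=7,interpolation=cv2.INTER_CUBIC))
E
python3 snap.py a1 1
```

```text
t 8.83 pos [ 0.531  -0.1677  0.0655] rot [ 1.8000e+02 -1.0000e-02  1.7952e+02] F [2.12 0.4  0.07] gap 0.0311 q [ -0.9  25.6 -21.1  -0.  -43.3 -89.6]
tq [ 0.02 -0.47  0.03]
```

View pics/a1.png

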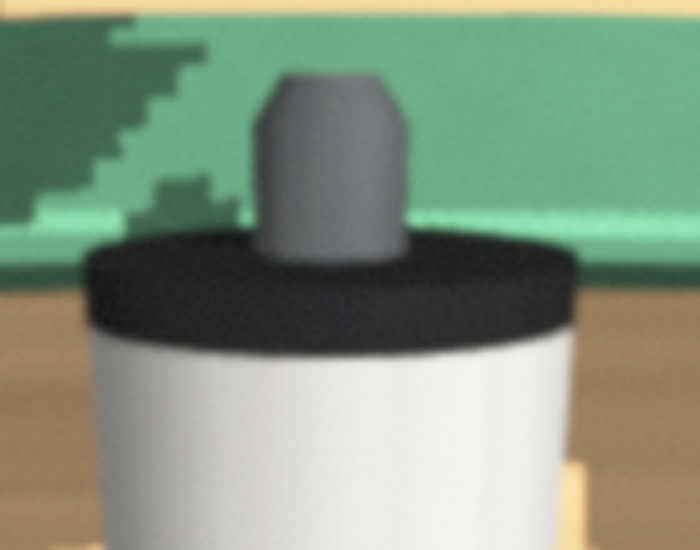

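View pics/a1s.png

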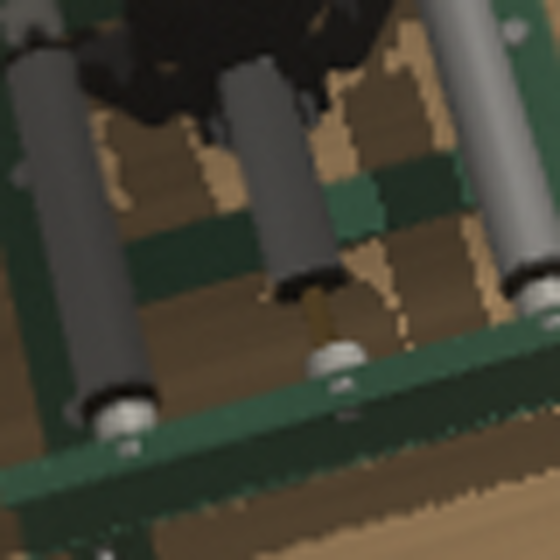

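```bash
python3 - <<'E'
from h import *
from scipy.optimize import least_squares
p,s=np.load('pics/w6.npy',allow_pickle=True)
for z in (.07,.075,.08,.085,.09,.095):
    a=onplane(p,[(76.5,65),(443,65.5),(89,91),(430,91),(94,133),(425,133)],z); print(z,'dowel',(a[1]-a[0])[1].round(4),'cup',(a[3]-a[2])[1].round(4),'rollerend',(a[5]-a[4])[1].round(4))
p,s=np.load('pics/a1.npy',allow_pickle=True)
Rm=R.from_euler('xyz',s['eef_rot'],degrees=True).as_matrix()
def pts(v):
    th,off,up=v; u=np.array([np.cos(th),0,-np.sin(th)]); n=np.array([np.sin(th),0,np.cos(th)]) # tool frame, n down
    m=np.array([off,0,-up])
    L=[m+u*.096-n*.003, m+u*.085+np.array([0,-.016,0]), m+u*.085+np.array([0,.016,0]), m+u*.085-n*.016]
    return proj(p,[s['tool_pos']+Rm@q for q in L])
def f(v):
    q=pts(v); return [q[0,1]-34.6, (q[2,0]-q[1,0])-98, q[3,1]-(20+272/5), (v[2]-.02)*300]
r=least_squares(f,[0.05,.001,.02]); print(np.degrees(r.x[0]),r.x,r.fun, pts(r.x).round(1).tolist())
E
```

```text
0.07 dowel 0.193 cup 0.1822 rollerend 0.1827
0.075 dowel 0.1872 cup 0.1767 rollerend 0.1772
0.08 dowel 0.1814 cup 0.1712 rollerend 0.1717
0.085 dowel 0.1756 cup 0.1657 rollerend 0.1662
0.09 dowel 0.1697 cup 0.1602 rollerend 0.1607
0.095 dowel 0.1639 cup 0.1547 rollerend 0.1552
8.562493832718504 [0.14944371 0.00081957 0.02366055] [-0.65494497 -0.65489819  0.56981822  1.09816645] [[257.8, 33.9], [209.0, 70.8], [306.3, 70.8], [258.0, 75.0]]
```

```bash
python3 -m pendant '[[0,0,0,0,1],[0,0,0,0,1],[0,0,0,0,1],[0,0,0,0,1],[0,0,0,0,1]]'; python3 snap.py a2 1; python3 - <<'E'
import cv2,numpy as np
a=cv2.imread('pics/a1.png');b=cv2.imread('pics/a2.png');print(np.abs(a.astype(int)-b).mean())
cv2.imwrite('pics/ab.png',np.hstack([a[:,50:400],b[:,50:400]]))
E
```

```text
t: 9.35
tool_pos: [0.5309, -0.1677, 0.0655]
eef_rot: [180.0, -0.0, 179.5]
ft_force: [2.3, 1.3, 0.9]
finger_gap: 0.0308
t 9.35 pos [ 0.5309 -0.1677  0.0655] rot [ 1.8000e+02 -1.0000e-02  1.7953e+02] F [2.31 1.33 0.92] gap 0.0308 q [ -0.9  25.6 -21.1  -0.  -43.3 -89.6]
tq [ 0.03 -0.43  0.04]
1.652322077922078
```

View pics/ab.png

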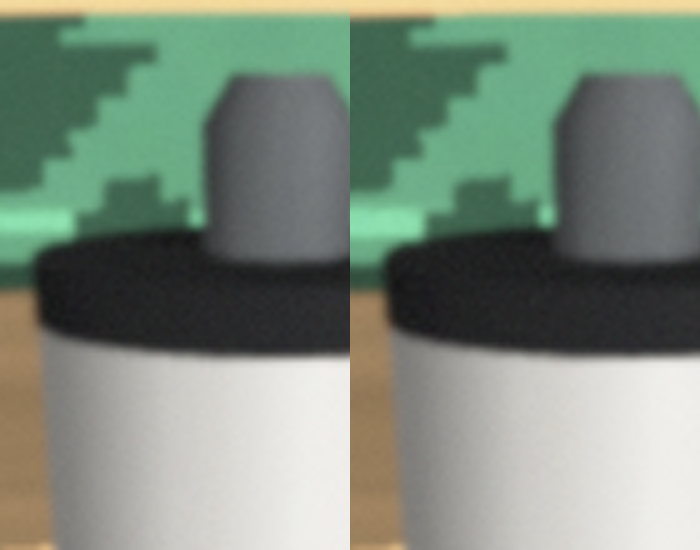

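View pics/a2s.png

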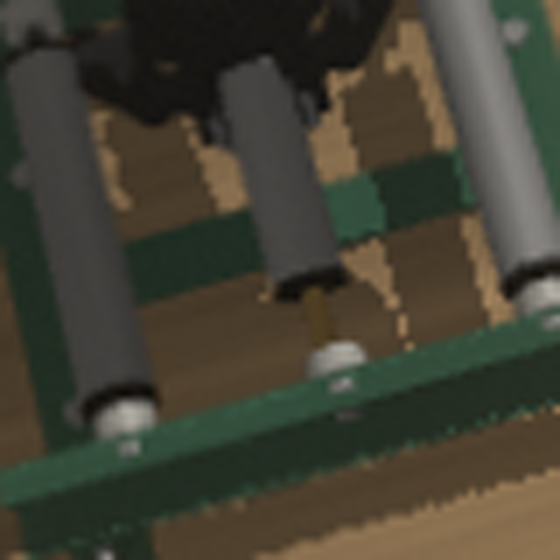

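The bed contact is explained: the barrel's near end rests on the near cup crest (axis z ≈ 0.102, so cup centre ≈ 0.072–0.073). It has tipped the roller about 8.5° in the grip, which puts the brass tip at z ≈ 0.072, just in front of the far cup mouth. That is the wanted tilt. I'll firm the grip, then feel forward in +x.

```bash
python3 -m pendant '[[-0.001,0,0,0,1],[-0.002,0,0,0,1],[-0.004,0,0,0,1],[-0.005,0,0,0,1],[-0.005,0,0,0,1]]' 60; python3 -m pendant '[[-0.001,0,0,0,1],[-0.002,0,0,0,1],[-0.004,0,0,0,1],[-0.005,0,0,0,1],[-0.005,0,0,0,1]]'
```

```text
t: 9.87
tool_pos: [0.5342, -0.1677, 0.0651]
eef_rot: [180.0, -0.1, 179.5]
ft_force: [-0.6, -0.3, 0.3]
finger_gap: 0.0304
t: 10.28
tool_pos: [0.5368, -0.1677, 0.0651]
eef_rot: [180.0, -0.2, 179.5]
ft_force: [-5.5, 0.0, 2.0]
finger_gap: 0.0304
```

```bash
python3 snap.py a3 1
```

```text
t 10.28 pos [ 0.5368 -0.1677  0.0651] rot [179.98  -0.24 179.5 ] F [-5.54  0.    2.05] gap 0.0304 q [ -0.9  26.2 -20.1  -0.  -44.  -89.6]
tq [0.09 1.52 0.02]
```

View pics/a3.png

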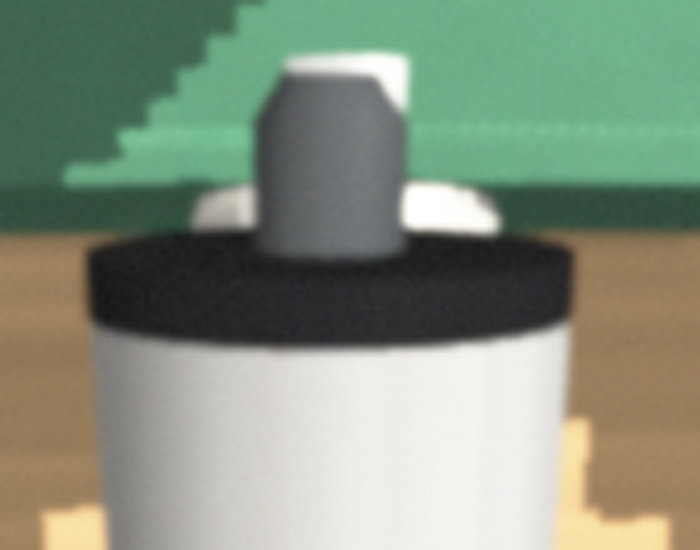

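View pics/a3s.png

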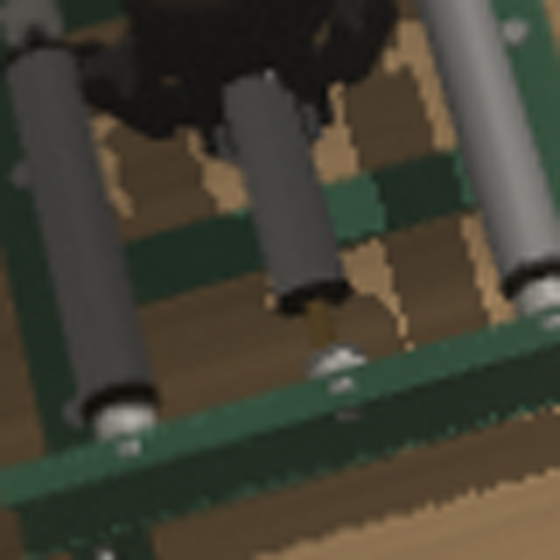

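```bash
python3 - <<'E'
from h import *
from workcell import robot
p,s=np.load('pics/a3.npy',allow_pickle=True)
for r in (125,150,185): print(r,onplane(p,[(300,20+r/5)],.0825).round(4))
print('cup c',onplane(p,[(190+346/5,20+200/5)],.0855).round(4))
print('dowel',onplane(p,[(190+(410-35)/5,20+70/5)],.083).round(4))
for n,x0 in (('w1',0),):
    q=np.load('pics/w1.npy',allow_pickle=True).item()
    print('w1 farcup',onplane(q,[(253.7,296)],.0725).round(4),'near',onplane(q,[(255.2,150)],.0855).round(4),'dowels',onplane(q,[(253.5,315.5),(255.2,137.6)],.0835).round(4))
S=robot.camera_params('scene')
pr=lambda X:((proj(S,X)-[140,200]+.5)*7-.5).round(0).tolist()
print('scene crop far mouth c',pr([(.645,-.1679,.0725),(.645,-.1679,.0855),(.657,-.1679,.0855),(.645,-.1809,.0725),(.645,-.1549,.0725)]),'tip',pr([(.6473,-.1686,.0725),(.63,-.1685,.075)]))
print('fitted far cup tops',pr([(.657,-.1679+.09,.0855),(.657,-.1679-.09,.0855)]))
E
```

```text
125 [[ 0.4412 -0.1507  0.0825]]
150 [[ 0.443  -0.1506  0.0825]]
185 [[ 0.4456 -0.1506  0.0825]]
cup c [[ 0.447  -0.1663  0.0855]]
dowel [[ 0.4373 -0.164   0.083 ]]
w1 farcup [[ 0.6412 -0.1679  0.0725]] near [[ 0.4506 -0.1666  0.0855]] dowels [[ 0.6629 -0.168   0.0835]
 [ 0.4379 -0.1666  0.0835]]
scene crop far mouth c [[331.0, 346.0], [327.0, 333.0], [334.0, 359.0], [301.0, 355.0], [361.0, 336.0]] tip [[331.0, 351.0], [320.0, 312.0]]
fitted far cup tops [[545.0, 296.0], [121.0, 423.0]]
```

```bash
python3 - <<'E'
from workcell import robot
from h import *
im=robot.get_image('top'); cv2.imwrite('pics/t3.png',cv2.resize(im[145:240,265:360,::-1],None,fx=6,fy=6,interpolation=cv2.INTER_CUBIC))
from scipy.optimize import least_squares
for nm,tr,w,er in (('a1',34.6,98.0,74.4),('a3',34.4,96.8,72.6)):
  p,s=np.load(f'pics/{nm}.npy',allow_pickle=True)
  Rm=R.from_euler('xyz',s['eef_rot'],degrees=True).as_matrix()
  def pts(v):
    th,off=v; up=UP; u=np.array([np.cos(th),0,-np.sin(th)]); n=np.array([np.sin(th),0,np.cos(th)])
    m=np.array([off,0,-up]); ring=[m+u*.085+.016*(np.cos(a)*np.array([0,1,0])+np.sin(a)*n) for a in np.linspace(0,6.28,73)]
    L=[m+u*.096-n*.003,m+u*.085-n*.016]
    q=proj(p,[s['tool_pos']+Rm@x for x in L+ring]); return q[0,1],q[1,1],np.ptp(q[2:,0]),q[2:,1].min()
  for UP in (.018,.020,.022,.024):
    f=lambda v:[pts(v)[0]-tr,pts(v)[1]-er,(pts(v)[2]-w)*.7]
    r=least_squares(f,[.1,0]); print(nm,UP,'tilt',np.degrees(r.x[0]).round(2),'off',r.x[1].round(4),r.fun.round(2),'facetop row',round(pts(r.x)[3],1))
E
```

```text
a1 0.018 tilt 10.67 off 0.002 [-0.97  0.85 -1.37] facetop row 64.4
a1 0.02 tilt 9.72 off 0.0015 [-0.71  0.62 -1.  ] facetop row 65.6
a1 0.022 tilt 8.77 off 0.0011 [-0.44  0.39 -0.62] facetop row 66.8
a1 0.024 tilt 7.83 off 0.0006 [-0.17  0.15 -0.24] facetop row 68.0
a3 0.018 tilt 9.62 off 0.002 [-1.02  0.89 -1.45] facetop row 64.7
a3 0.02 tilt 8.69 off 0.0016 [-0.76  0.66 -1.07] facetop row 65.9
a3 0.022 tilt 7.76 off 0.0012 [-0.49  0.43 -0.69] facetop row 67.1
a3 0.024 tilt 6.84 off 0.0007 [-0.22  0.19 -0.31] facetop row 68.3
```

View pics/t3.png

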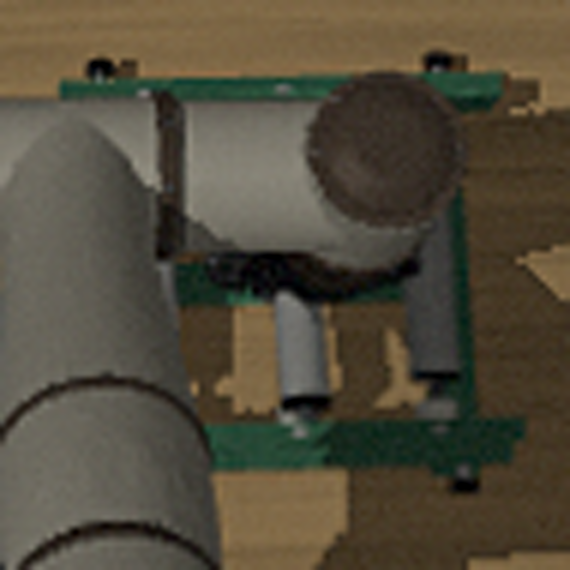

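The brass tip has met the cup rim. The fit shows the tilt easing from 9.7° to 8.7°, so the tip's taper is riding up the lower rim. I raise the tool slightly, nudge +y 0.75 mm and keep feeling forward.

```bash
python3 -m pendant '[[0,0.001,-0.001,0,1],[0,0.001,-0.001,0,1],[-0.001,0.001,-0.001,0,1],[-0.002,0.001,-0.001,0,1],[-0.002,0.001,-0.001,0,1]]'; python3 -m pendant '[[-0.001,0,0,0,1],[-0.002,0,0,0,1],[-0.003,0,0,0,1],[-0.003,0,0,0,1],[-0.003,0,0,0,1]]'
```

```text
t: 10.85
tool_pos: [0.5379, -0.167, 0.0652]
eef_rot: [180.0, -0.3, 179.5]
ft_force: [-5.8, -1.3, -1.2]
finger_gap: 0.0304
t: 11.27
tool_pos: [0.5394, -0.167, 0.0649]
eef_rot: [180.0, -0.4, 179.4]
ft_force: [-6.2, -1.5, -2.0]
finger_gap: 0.0307
```

```bash
python3 snap.py a4 1
```

```text
t 11.27 pos [ 0.5394 -0.167   0.0649] rot [179.96  -0.37 179.45] F [-6.24 -1.48 -2.04] gap 0.0307 q [ -0.8  26.4 -19.7  -0.1 -44.3 -89.7]
tq [-0.21  1.89 -0.11]
```

View pics/a4.png

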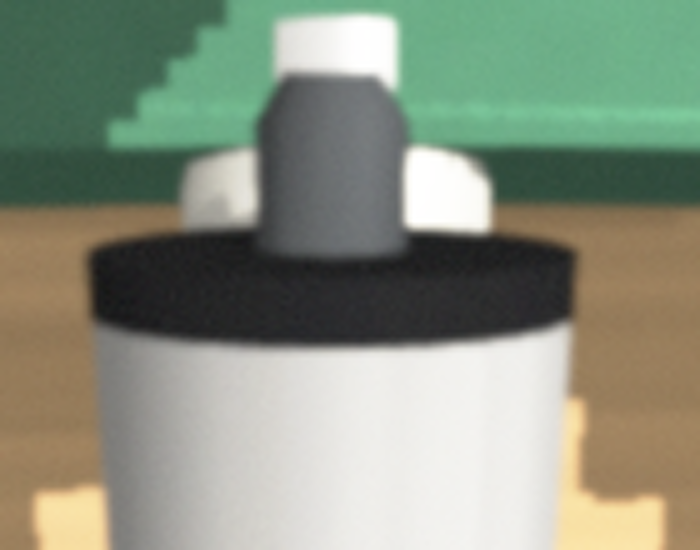

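View pics/a4s.png

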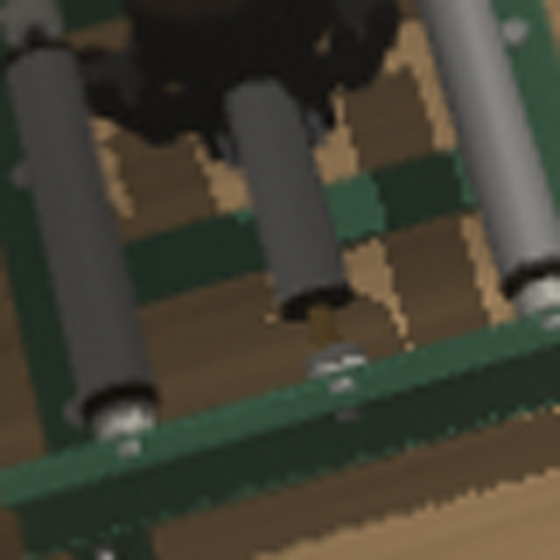

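```bash
python3 -m pendant '[[-0.001,0,0,0,1],[-0.002,0,0,0,1],[-0.003,0,0,0,1],[-0.004,0,0,0,1],[-0.004,0,0,0,1]]';  python3 -m pendant '[[0,0,0,0,1],[0,0,0,0,1],[0,0,0,0,1],[0,0,0,0,1],[0,0,0,0,1]]'; python3 -c "
from h import *
p,s=np.load('pics/a4.npy',allow_pickle=True)
Rm=cv2.Rodrigues(p['rvec'])[0];print(-Rm.T@p['tvec'])
for z in (.065,.07,.075,.08): 
    a=onplane(p,[(190+183/5,63),(190+490/5,63)],z);print(z,a.round(4).tolist())"
```

```text
t: 11.78
tool_pos: [0.5415, -0.1671, 0.0646]
eef_rot: [179.9, -0.5, 179.4]
ft_force: [-7.8, -0.7, -1.6]
finger_gap: 0.0303
t: 12.2
tool_pos: [0.5414, -0.167, 0.0646]
eef_rot: [179.9, -0.5, 179.4]
ft_force: [-8.0, -1.6, -2.7]
finger_gap: 0.0303
[ 0.46341314 -0.16708511  0.2079575 ]
0.065 [[0.4485, -0.1796, 0.065], [0.4487, -0.1526, 0.065]]
0.07 [[0.449, -0.1792, 0.07], [0.4492, -0.1531, 0.07]]
0.075 [[0.4495, -0.1787, 0.075], [0.4497, -0.1536, 0.075]]
0.08 [[0.45, -0.1783, 0.08], [0.4502, -0.1541, 0.08]]
```

```bash
cat > fit.py <<'E'
from h import *
from scipy.optimize import least_squares
import sys
def fit(nm,tr,w,er,ft):
  p,s=np.load(f'pics/{nm}.npy',allow_pickle=True)
  Rm=R.from_euler('xyz',s['eef_rot'],degrees=True).as_matrix()
  def geo(v):
    th,off,up=v; u=np.array([np.cos(th),0,-np.sin(th)]); n=np.array([np.sin(th),0,np.cos(th)]); m=np.array([off,0,-up]); return u,n,m
  W=lambda x:s['tool_pos']+Rm@x
  def pts(v):
    u,n,m=geo(v); ring=[m+u*.085+.016*(np.cos(a)*np.array([0,1,0])+np.sin(a)*n) for a in np.linspace(0,6.28,73)]
    q=proj(p,[W(x) for x in [m+u*.096-n*.003,m+u*.085-n*.016]+ring]); return q[0,1],q[1,1],np.ptp(q[2:,0]),q[2:,1].min()
  f=lambda v:[pts(v)[0]-tr,pts(v)[1]-er,(pts(v)[2]-w)*.7,(pts(v)[3]-ft)*.7,(v[2]-.020)*500]
  r=least_squares(f,[.1,0,.02]); u,n,m=geo(r.x)
  print(nm,'tilt',np.degrees(r.x[0]).round(2),'off,up',r.x[1:].round(4),r.fun.round(2),'fixtip',W(m+u*.096).round(4),'mid',W(m).round(4),'free brass tip',W(m-u*.1125).round(4),'ring bottom',W(m+u*.085+n*.016).round(4))
if __name__=='__main__':
  fit('w5',38.5,83.8,66.2,66.2) if 0 else None
  fit('a1',34.6,98.0,73.6,65.6); fit('a3',34.4,96.8,72,66.4); fit('a4',34.6,97,71.8,66.2)
E
python3 fit.py
```

```text
a1 tilt 9.05 off,up [0.0014 0.021 ] [-0.92  0.66 -0.95  0.29  0.51] fixtip [ 0.4348 -0.1669  0.1016] mid [ 0.5296 -0.1677  0.0865] free brass tip [ 0.6407 -0.1686  0.0688] ring bottom [ 0.4431 -0.167   0.0841]
a3 tilt 7.93 off,up [0.0014 0.0213] [-0.8   0.64 -0.98  0.13  0.63] fixtip [ 0.4405 -0.1669  0.1   ] mid [ 0.5355 -0.1677  0.0863] free brass tip [ 0.6468 -0.1687  0.0704] ring bottom [ 0.4491 -0.167   0.0826]
a4 tilt 7.88 off,up [0.0014 0.0213] [-1.03  0.76 -1.13  0.28  0.65] fixtip [ 0.4432 -0.1662  0.1   ] mid [ 0.5382 -0.1671  0.0862] free brass tip [ 0.6495 -0.1681  0.0701] ring bottom [ 0.4518 -0.1662  0.0826]
```

Force is now rising at spring rate while the tip is only about 2 mm past the mouth, so the tip's shoulder is catching on the rim. I'll search sideways under this light load, upward first.

```bash
python3 -m pendant '[[0,0,-0.001,0,1],[0,0,-0.002,0,1],[0,0,-0.002,0,1],[0,0,-0.002,0,1],[0,0,-0.002,0,1]]';  python3 -m pendant '[[0,0,-0.001,0,1],[0,0,-0.002,0,1],[0,0,-0.002,0,1],[0,0,-0.002,0,1],[0,0,-0.002,0,1]]'
```

```text
t: 12.62
tool_pos: [0.541, -0.167, 0.0658]
eef_rot: [179.9, -0.6, 179.4]
ft_force: [-7.8, -1.2, -2.2]
finger_gap: 0.0303
t: 13.03
tool_pos: [0.5407, -0.167, 0.067]
eef_rot: [179.9, -0.6, 179.4]
ft_force: [-8.4, -0.0, -3.4]
finger_gap: 0.0306
```

```bash
python3 snap.py a5 1
```

```text
t 13.03 pos [ 0.5407 -0.167   0.067 ] rot [179.93  -0.6  179.42] F [-8.36 -0.   -3.41] gap 0.0306 q [ -0.8  26.4 -19.2  -0.1 -45.  -89.7]
tq [-0.2   2.47 -0.11]
```

View pics/a5.png

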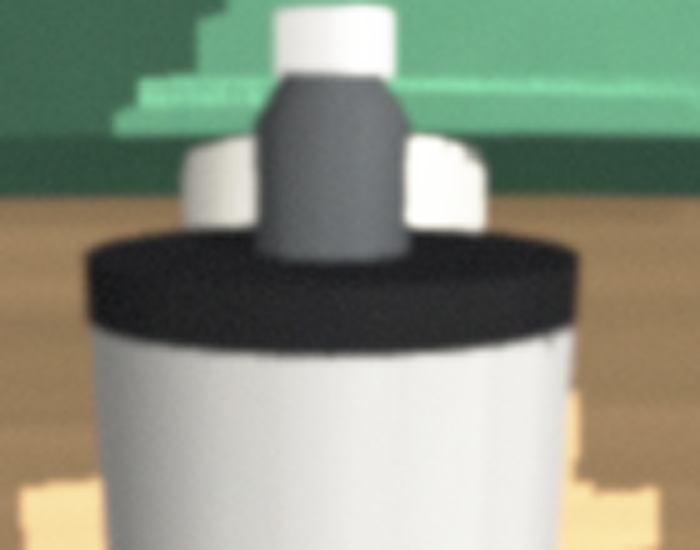

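View pics/a5s.png

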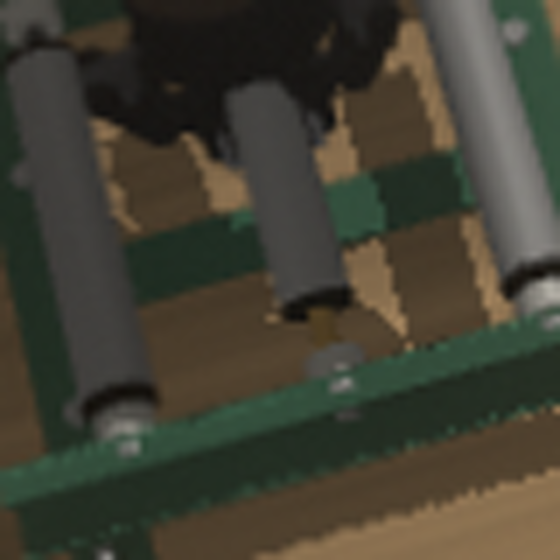

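```bash
python3 - <<'E'
from workcell import robot
from h import *
S=robot.camera_params('scene')
pr=lambda X:((proj(S,X)-[140,200]+.5)*7-.5).round(0).tolist()
# roller pose a5: mid
th=np.radians(8.0); mid=np.array([.5393,-.1671,.0882]); yaw=np.radians(-.55)
u=np.array([np.cos(th)*np.cos(yaw),np.cos(th)*np.sin(yaw),-np.sin(th)])
v=np.array([-np.sin(yaw),np.cos(yaw),0])
c=-cv2.Rodrigues(S['rvec'])[0].T@S['tvec']
for a in (.03,.05,.07,.083):
    P=mid+u*a; view=c-P; view/=np.linalg.norm(view); w=np.cross(u,view); w/=np.linalg.norm(w)
    print(a,'axis',pr([P]),'edges',pr([P+.016*w,P-.016*w]))
print('pin',pr([mid+u*.09,mid+u*.1]),'ring face',pr([mid+u*.085]))
for zc in (.069,.072): print('far cup mouth',pr([(.6455,-.1673,zc)]),'crest mouth/rail',pr([(.6455,-.1673,zc+.013),(.657,-.1673,zc+.013)]),'sides@mouth',pr([(.6455,-.1673-.013,zc),(.6455,-.1673+.013,zc)]),'dowel',pr([(.6635,-.1673,zc+.011)]))
g=cv2.imread('pics/a5s.png'); 
g2=cv2.convertScaleAbs(cv2.resize(g[180:440,200:440],None,fx=2.4,fy=2.3,interpolation=cv2.INTER_CUBIC),alpha=1.8,beta=0); cv2.imwrite('pics/a5z.png',g2)
E
```

```text
0.03 axis [[284.0, 175.0]] edges [[248.0, 185.0], [321.0, 165.0]]
0.05 axis [[296.0, 219.0]] edges [[259.0, 229.0], [333.0, 209.0]]
0.07 axis [[308.0, 263.0]] edges [[271.0, 273.0], [345.0, 253.0]]
0.083 axis [[316.0, 292.0]] edges [[279.0, 302.0], [353.0, 281.0]]
pin [[320.0, 307.0], [326.0, 330.0]] ring face [[317.0, 296.0]]
far cup mouth [[334.0, 349.0]] crest mouth/rail [[330.0, 337.0], [337.0, 362.0]] sides@mouth [[304.0, 358.0], [364.0, 340.0]] dowel [[341.0, 378.0]]
far cup mouth [[333.0, 347.0]] crest mouth/rail [[329.0, 335.0], [336.0, 359.0]] sides@mouth [[303.0, 356.0], [363.0, 338.0]] dowel [[340.0, 375.0]]
```

View pics/a5z.png

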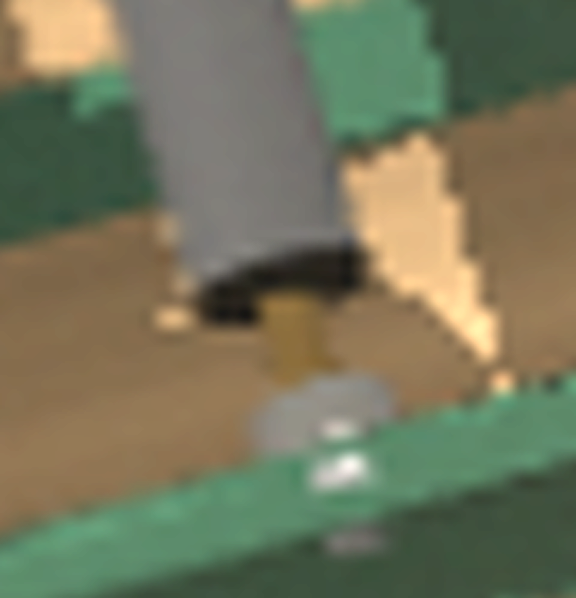

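```bash
python3 -m pendant '[[0.004,0,0,0,1],[0.008,0,0,0,1],[0.011,0,0,0,1],[0.011,0,0,0,1],[0.011,0,0,0,1]]';  python3 -m pendant '[[0,0,0,0,1],[0,0,0,0,1],[0,0,0,0,1],[0,0,0,0,1],[0,0,0,0,1]]'; python3 snap.py a6 1
python3 - <<'E'
import cv2
g=cv2.imread('pics/a6s.png'); 
cv2.imwrite('pics/a6z.png',cv2.convertScaleAbs(cv2.resize(g[180:440,200:440],None,fx=2.4,fy=2.3,interpolation=cv2.INTER_CUBIC),alpha=1.8,beta=0))
E
```

```text
t: 13.55
tool_pos: [0.5392, -0.167, 0.07]
eef_rot: [-180.0, 0.3, 179.6]
ft_force: [0.9, -0.2, -1.2]
finger_gap: 0.0306
t: 13.97
tool_pos: [0.5373, -0.167, 0.0694]
eef_rot: [-180.0, 0.0, 179.5]
ft_force: [-0.0, 0.7, -2.6]
finger_gap: 0.0301
t 13.97 pos [ 0.5373 -0.167   0.0694] rot [-1.8000e+02  3.0000e-02  1.7954e+02] F [-0.05  0.72 -2.63] gap 0.0301 q [ -0.8  25.7 -20.1   0.  -44.2 -89.7]
tq [ 0.    0.03 -0.  ]
```

View pics/a6z.png

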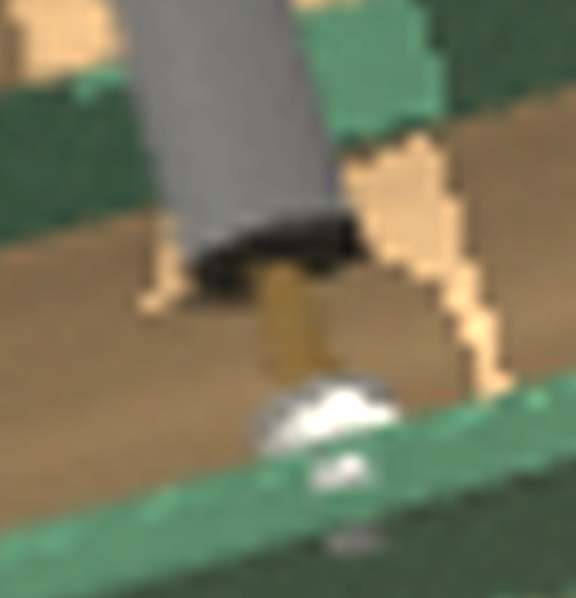

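View pics/a6.png

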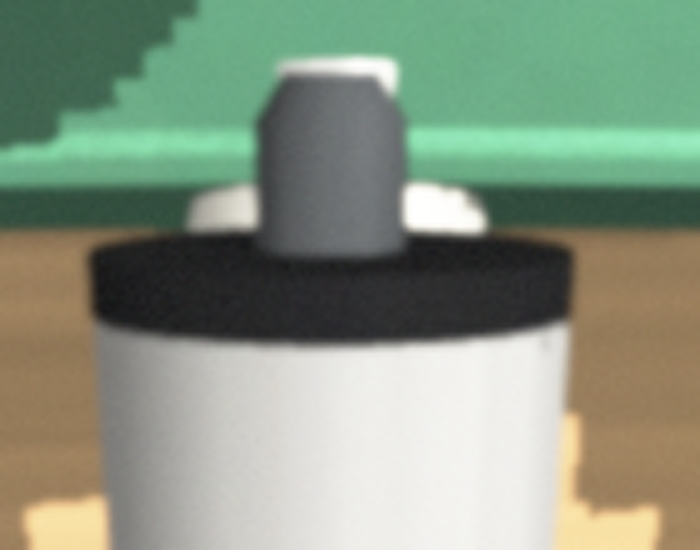

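```bash
python3 - <<'E'
from workcell import robot
from h import *
s=robot.get_state(); p=robot.camera_params('wrist'); im=robot.get_image('wrist'); cv2.imwrite('pics/a7.png',im[:,:,::-1]); np.save('pics/a7.npy',[p,s],allow_pickle=True)
Rm=R.from_euler('xyz',s['eef_rot'],degrees=True).as_matrix()
cam=-cv2.Rodrigues(p['rvec'])[0].T@p['tvec']
def sil(a,yaw,th=np.radians(8),dy=0):
    u=np.array([np.cos(th)*np.cos(yaw),np.sin(yaw),-np.sin(th)]); m=np.array([.0014,dy,-.0205])
    P=s['tool_pos']+Rm@(m+u*a); U=Rm@u; v=cam-P; d=np.linalg.norm(v-U*(v@U)); v=(v-U*(v@U))/d; w=np.cross(U,v)
    sb=.016/d; cb=np.sqrt(1-sb*sb)
    return proj(p,[P+.016*(sb*v+cb*w),P+.016*(sb*v-cb*w)])
for a in (.075,.06,.045,.03,.02): print(a,sil(a,0).round(1).tolist())
im=im.astype(int)
g=im.sum(2)
for r in (95,110,130,150,170,190,210,225): 
    row=g[r,190:330]; gr=np.abs(np.convolve(row,[1,1,0,-1,-1],'same')); gr[:3]=0;gr[-3:]=0
    # chroma: barrel is grey
    sat=(im[r,190:330].max(1)-im[r,190:330].min(1)); m=np.where(sat<22)[0]
    print(r,m.min()+190,m.max()+190,(m.min()+m.max())/2+190)
E
```

```text
0.075 [[303.4, 100.5], [211.8, 100.4]]
0.06 [[300.9, 142.4], [214.1, 142.2]]
0.045 [[298.5, 180.1], [216.3, 179.9]]
0.03 [[296.3, 214.1], [218.3, 213.8]]
0.02 [[294.9, 234.8], [219.6, 234.5]]
95 210 302 256.0
110 211 300 255.5
130 213 299 256.0
150 214 298 256.0
170 215 296 255.5
190 217 295 256.0
210 217 294 255.5
225 217 293 255.0
```

View pics/a7.png

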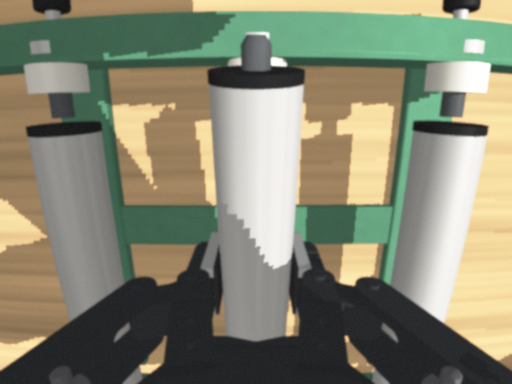

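Backed off, the forces read clean (Fx≈0, weight -2.6 N). The arm sags a couple of mm under axial load, so I re-aim: lower 3 mm, +y 0.75 mm, and probe again lightly, noting the contact depth.

```bash
python3 -m pendant '[[0.003,0.001,0,0,1],[0.003,0.001,0.002,0,1],[0.003,0.001,0.004,0,1],[0.003,0.001,0.004,0,1],[0.003,0.001,0.004,0,1]]';  python3 -m pendant '[[-0.001,0,0,0,1],[-0.002,0,0,0,1],[-0.003,0,0,0,1],[-0.003,0,0,0,1],[-0.003,0,0,0,1]]';python3 -m pendant '[[-0.001,0,0,0,1],[-0.002,0,0,0,1],[-0.003,0,0,0,1],[-0.003,0,0,0,1],[-0.003,0,0,0,1]]';python3 -c "
from workcell import robot
from h import *
s=robot.get_state(); st(s);print(s['ft_torque'].round(3))"
```

```text
t: 14.53
tool_pos: [0.5347, -0.1663, 0.0663]
eef_rot: [-180.0, -0.0, 179.5]
ft_force: [-0.6, 0.5, -1.7]
finger_gap: 0.0308
t: 14.95
tool_pos: [0.5367, -0.1663, 0.0662]
eef_rot: [180.0, -0.0, 179.5]
ft_force: [-1.1, 0.7, -1.7]
finger_gap: 0.0302
t: 15.37
tool_pos: [0.5376, -0.1663, 0.066]
eef_rot: [180.0, -0.2, 179.5]
ft_force: [-5.1, 0.8, 0.6]
finger_gap: 0.0305
t 15.37 pos [ 0.5376 -0.1663  0.066 ] rot [179.98  -0.22 179.51] F [-5.12  0.85  0.57] gap 0.0305 q [ -0.7  26.1 -20.   -0.  -44.1 -89.8]
[0.063 1.38  0.048]
```

Geometry explains it. At 8° tilt with the barrel resting on the near cup crest, the tip sits about 2.6 mm high on the upper rim; I need about 9°. I back off and lower slightly on the near cup to increase the tilt.

```bash
python3 -m pendant '[[0.003,0,0,0,1],[0.006,0,0,0,1],[0.006,0,0.001,0,1],[0.006,0,0.002,0,1],[0.006,0,0.002,0,1]]';  python3 -m pendant '[[0,0,0.001,0,1],[0,0,0.001,0,1],[0,0,0.001,0,1],[0,0,0.001,0,1],[0,0,0.001,0,1]]';python3 snap.py b1
```

```text
t: 15.78
tool_pos: [0.5356, -0.1663, 0.0651]
eef_rot: [-180.0, 0.1, 179.6]
ft_force: [0.2, -0.5, 1.4]
finger_gap: 0.0301
t: 16.2
tool_pos: [0.5355, -0.1663, 0.0644]
eef_rot: [-180.0, 0.1, 179.5]
ft_force: [1.4, -0.2, 1.9]
finger_gap: 0.0305
t 16.2 pos [ 0.5355 -0.1663  0.0644] rot [-1.7999e+02  9.0000e-02  1.7955e+02] F [ 1.44 -0.17  1.92] gap 0.0305 q [ -0.7  25.9 -20.7   0.  -43.3 -89.8]
tq [0.03 0.03 0.  ]
```

View pics/b1.png

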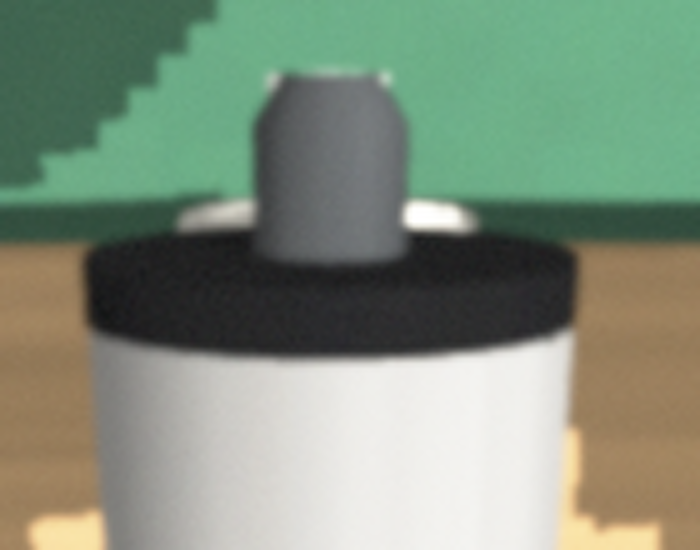

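```bash
python3 -m pendant '[[0,0,-0.001,0,1],[0,0,-0.002,0,1],[0,0,-0.002,0,1],[0,0,-0.002,0,1],[0,0,-0.002,0,1]]';python3 -m pendant '[[-0.001,0,0,0,1],[-0.002,0,0,0,1],[-0.003,0,0,0,1],[-0.003,0,0,0,1],[-0.003,0,0,0,1]]';python3 -m pendant '[[-0.001,0,0,0,1],[-0.002,0,0,0,1],[-0.003,0,0,0,1],[-0.003,0,0,0,1],[-0.003,0,0,0,1]]'
```

```text
t: 16.67
tool_pos: [0.5349, -0.1662, 0.0655]
eef_rot: [180.0, 0.0, 179.5]
ft_force: [2.6, 0.8, -1.1]
finger_gap: 0.0307
t: 17.08
tool_pos: [0.5363, -0.1663, 0.0652]
eef_rot: [180.0, -0.1, 179.5]
ft_force: [-0.3, -0.5, -0.6]
finger_gap: 0.0304
t: 17.5
tool_pos: [0.5371, -0.1663, 0.065]
eef_rot: [180.0, -0.3, 179.5]
ft_force: [-4.1, 1.5, 0.4]
finger_gap: 0.0303
```

```bash
python3 snap.py b2 1
python3 - <<'E'
import cv2
g=cv2.imread('pics/b2s.png'); 
cv2.imwrite('pics/b2z.png',cv2.convertScaleAbs(cv2.resize(g[180:440,200:440],None,fx=2.4,fy=2.3,interpolation=cv2.INTER_CUBIC),alpha=1.8,beta=0))
E
```

```text
t 17.5 pos [ 0.5371 -0.1663  0.065 ] rot [179.97  -0.28 179.5 ] F [-4.14  1.47  0.45] gap 0.0303 q [ -0.7  26.2 -20.1  -0.  -44.  -89.8]
tq [0.1  1.53 0.02]
```

View pics/b2z.png

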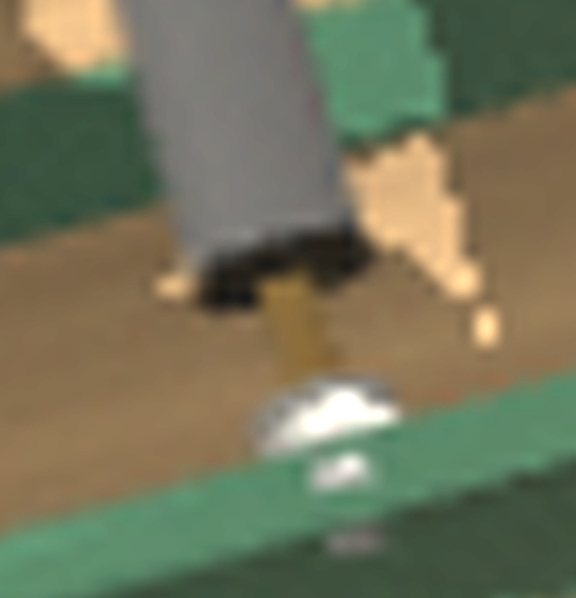

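View pics/b2.png

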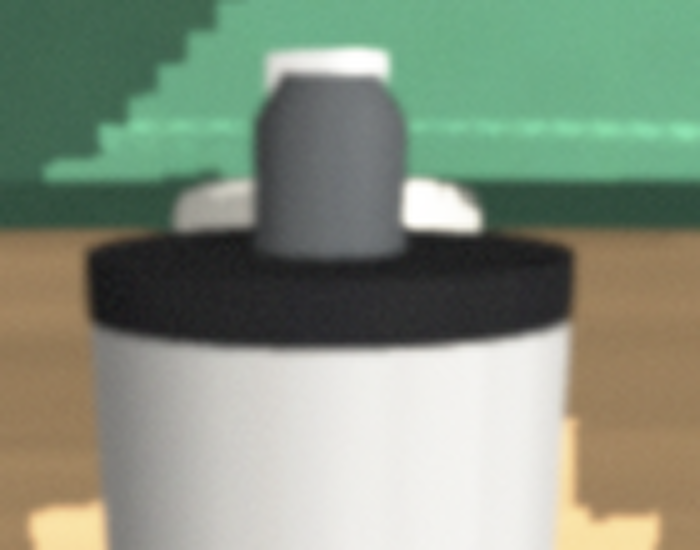

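The torque reading says the remaining up-force is at the near end, so the barrel still drags on the near cup. I'll back off, take a larger tilt (about 11°) at lighter grip, then lift clear and probe with nothing but the brass tip touching.

```bash
python3 -m pendant '[[0.003,0,0,0,1],[0.006,0,0,0,1],[0.006,0,0.002,0,1],[0.006,0,0.003,0,1],[0.006,0,0.003,0,1]]' 40;  python3 -m pendant '[[0,0,0.001,0,1],[0,0,0.002,0,1],[0,0,0.003,0,1],[0,0,0.003,0,1],[0,0,0.003,0,1]]'; python3 -m pendant '[[0,0,0.001,0,1],[0,0,0.001,0,1],[0,0,0.001,0,1],[0,0,0.001,0,1],[0,0,0.001,0,1]]'; python3 snap.py b3
```

```text
t: 18.02
tool_pos: [0.5359, -0.1663, 0.0639]
eef_rot: [-180.0, 0.1, 179.6]
ft_force: [1.4, 0.5, 2.7]
finger_gap: 0.0305
t: 18.43
tool_pos: [0.5358, -0.1663, 0.0613]
eef_rot: [-180.0, 0.1, 179.6]
ft_force: [2.7, 0.1, 2.2]
finger_gap: 0.0302
t: 18.85
tool_pos: [0.5357, -0.1663, 0.0607]
eef_rot: [-180.0, 0.1, 179.5]
ft_force: [4.6, -0.0, 3.1]
finger_gap: 0.0307
t 18.85 pos [ 0.5357 -0.1663  0.0607] rot [-1.7999e+02  1.1000e-01  1.7955e+02] F [ 4.59 -0.01  3.07] gap 0.0307 q [ -0.7  26.2 -20.8   0.  -42.8 -89.8]
tq [-0.05 -0.85  0.  ]
```

View pics/b3.png

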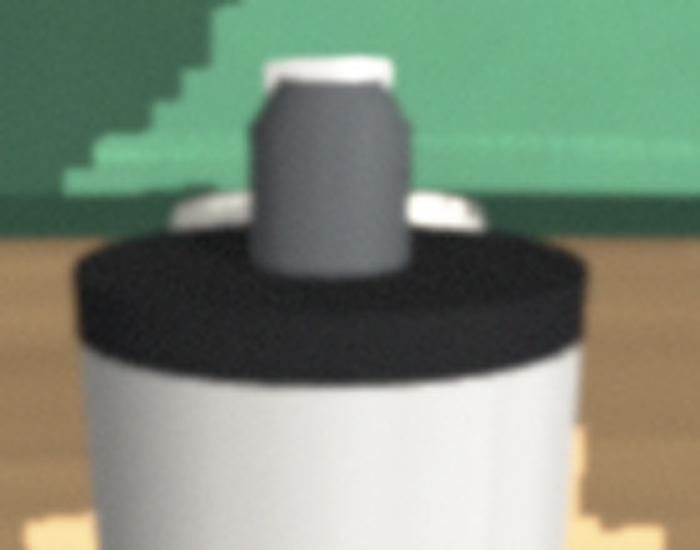

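```bash
sed -i 's/m+u\*.085-n\*.016\]+ring/m+u*.085-n*.005]+ring/; s/(v\[2\]-.020)\*500/(v[2]-.020)*200/' fit.py; sed -i '/^if __name__/,$d' fit.py; python3 - <<'E'
from fit import fit
fit('a1',34.6,98.0,72.5,65.6); fit('a3',34.4,96.8,71.4,66.3); fit('a4',34.6,97,71.4,66.2);fit('a6',34.6,96.6,71.2,66.4);fit('b1',34.4,98.2,72.4,65.7);fit('b2',34.6,96.8,71.4,66.4);fit('b3',36,102,75,65.6)
E
```

```text
a1 tilt 10.76 off,up [0.0014 0.0201] [-0.01  0.01 -0.01 -0.01  0.02] fixtip [ 0.4353 -0.1669  0.1035] mid [ 0.5296 -0.1677  0.0856] free brass tip [ 0.6401 -0.1686  0.0645] ring bottom [ 0.4431 -0.167   0.0857]
a3 tilt 9.37 off,up [0.0013 0.0206] [-0.11  0.13 -0.1  -0.03  0.13] fixtip [ 0.4409 -0.1669  0.1018] mid [ 0.5356 -0.1677  0.0857] free brass tip [ 0.6465 -0.1687  0.067 ] ring bottom [ 0.4491 -0.167   0.0841]
a4 tilt 9.51 off,up [0.0013 0.0205] [-0.24  0.25 -0.17 -0.    0.11] fixtip [ 0.4437 -0.1662  0.1019] mid [ 0.5383 -0.1671  0.0855] free brass tip [ 0.6491 -0.1681  0.0661] ring bottom [ 0.4518 -0.1662  0.0843]
a6 tilt 9.17 off,up [0.0013 0.0206] [-0.24  0.24 -0.17 -0.    0.11] fixtip [ 0.4412 -0.1662  0.1052] mid [ 0.536  -0.167   0.0899] free brass tip [ 0.6471 -0.1679  0.0721] ring bottom [ 0.4495 -0.1663  0.0877]
b1 tilt 10.62 off,up [0.0013 0.0205] [ 0.02  0.   -0.02 -0.04  0.1 ] fixtip [ 0.4398 -0.1655  0.1025] mid [ 0.5341 -0.1663  0.0849] free brass tip [ 0.6447 -0.1672  0.0644] ring bottom [ 0.4476 -0.1656  0.0847]
b2 tilt 9.31 off,up [0.0012 0.0206] [-0.19  0.2  -0.15 -0.02  0.13] fixtip [ 0.4413 -0.1654  0.1016] mid [ 0.5359 -0.1663  0.0856] free brass tip [ 0.6469 -0.1672  0.0669] ring bottom [ 0.4495 -0.1655  0.084 ]
b3 tilt 12.83 off,up [0.0011 0.0211] [-0.27  0.31 -0.23 -0.05  0.22] fixtip [ 0.4409 -0.1655  0.1029] mid [ 0.5346 -0.1663  0.0818] free brass tip [ 0.6443 -0.1671  0.057 ] ring bottom [ 0.4481 -0.1656  0.0849]
```

The refit with the correct pin-base feature has residuals near 0. It gives cup centre z = 0.0699 from three separate contacts, and shows the tip was about 3 mm low on each try. Tilt is now 12.8°, so I raise until the tip is at cup height and the near end is well clear.

```bash
python3 -m pendant '[[0.003,0,-0.002,0,1],[0.003,0,-0.006,0,1],[0.003,0,-0.012,0,1],[0.003,0,-0.016,0,1],[0.003,0,-0.016,0,1]]' 60;  python3 -m pendant '[[0,0,0,0,1],[0,0,0,0,1],[0,0,0,0,1],[0,0,0,0,1],[0,0,0,0,1]]'; python3 snap.py b4
```

```text
t: 19.32
tool_pos: [0.5313, -0.1662, 0.0721]
eef_rot: [180.0, -0.1, 179.5]
ft_force: [-0.7, -0.7, -2.3]
finger_gap: 0.0303
t: 19.73
tool_pos: [0.5324, -0.1662, 0.0721]
eef_rot: [180.0, -0.0, 179.5]
ft_force: [0.3, 0.6, -2.1]
finger_gap: 0.0305
t 19.73 pos [ 0.5324 -0.1662  0.0721] rot [ 1.8000e+02 -3.0000e-02  1.7953e+02] F [ 0.32  0.55 -2.13] gap 0.0305 q [ -0.7  25.2 -20.6  -0.  -44.3 -89.8]
tq [-0.   -0.   -0.02]
```

View pics/b4.png

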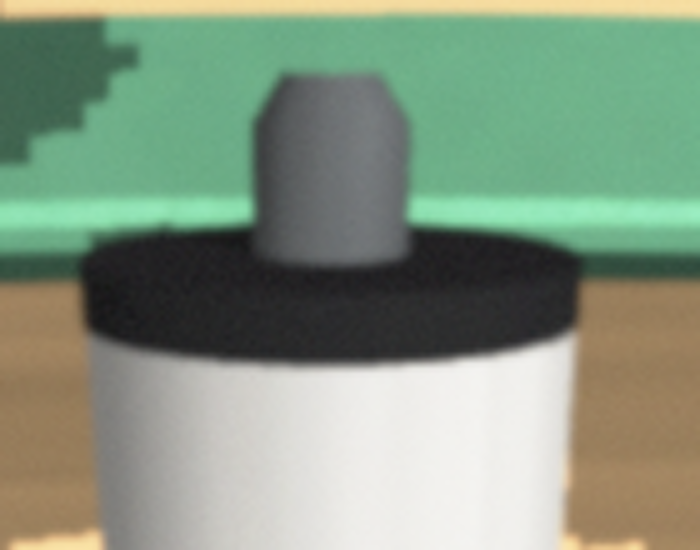

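```bash
python3 - <<'E'
from fit import fit
fit('b4',34.6,99.4,72.8,65.5)
E
```

```text
b4 tilt 11.2 off,up [0.0013 0.0208] [-0.12  0.15 -0.12 -0.05  0.16] fixtip [ 0.4369 -0.1654  0.1116] mid [ 0.5311 -0.1662  0.0929] free brass tip [ 0.6414 -0.1671  0.071 ] ring bottom [ 0.4446 -0.1655  0.0938]
```

Tip z = 0.0710 against cup 0.0699, and the near end is 8 mm clear. Feel forward.

```bash
python3 -m pendant '[[-0.002,0,0,0,1],[-0.004,0,0,0,1],[-0.006,0,0,0,1],[-0.008,0,0,0,1],[-0.008,0,0,0,1]]'; python3 -m pendant '[[-0.001,0,0,0,1],[-0.002,0,0,0,1],[-0.003,0,0,0,1],[-0.004,0,0,0,1],[-0.004,0,0,0,1]]'
```

```text
t: 20.2
tool_pos: [0.5383, -0.1663, 0.0721]
eef_rot: [180.0, -0.1, 179.5]
ft_force: [-1.8, 0.4, -3.0]
finger_gap: 0.0303
t: 20.62
tool_pos: [0.5397, -0.1663, 0.0718]
eef_rot: [180.0, -0.2, 179.5]
ft_force: [-4.8, -0.6, 0.1]
finger_gap: 0.0303
```

```bash
python3 -m pendant '[[0,0,-0.001,0,1],[0,0,-0.002,0,1],[0,0,-0.003,0,1],[0,0,-0.003,0,1],[0,0,-0.003,0,1]]'; python3 -m pendant '[[-0.001,0,0,0,1],[-0.002,0,0,0,1],[-0.002,0,0,0,1],[-0.002,0,0,0,1],[-0.002,0,0,0,1]]'; python3 snap.py b5 1
```

```text
t: 21.03
tool_pos: [0.5425, -0.1663, 0.0749]
eef_rot: [-180.0, 0.1, 179.5]
ft_force: [0.2, 0.5, -3.3]
finger_gap: 0.0307
t: 21.45
tool_pos: [0.5431, -0.1663, 0.0745]
eef_rot: [-180.0, 0.0, 179.5]
ft_force: [-0.1, 0.5, -2.9]
finger_gap: 0.0307
t 21.45 pos [ 0.5431 -0.1663  0.0745] rot [-180.      0.    179.53] F [-0.06  0.54 -2.86] gap 0.0307 q [ -0.7  25.8 -19.    0.  -45.2 -89.8]
tq [-0.05 -0.02  0.03]
```

View pics/b5.png

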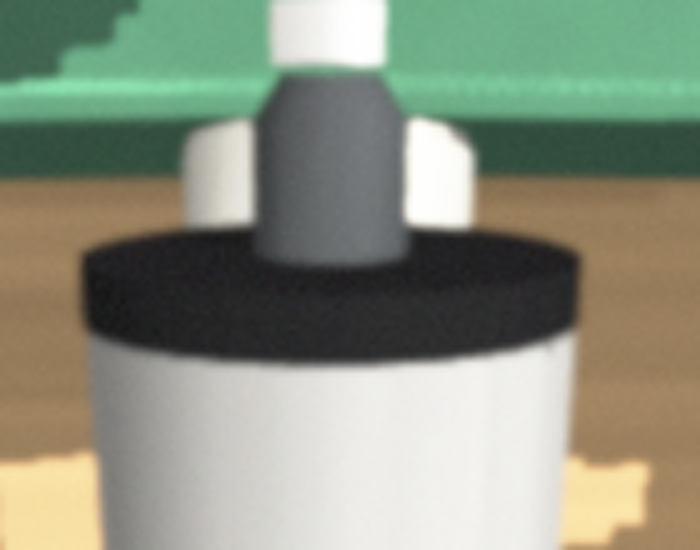

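It popped in: Fx is back to 0, with the tip about 6 mm past the mouth and inside the cup. Now compress the spring in steps.

```bash
python3 -m pendant '[[-0.002,0,0,0,1],[-0.004,0,0,0,1],[-0.005,0,0,0,1],[-0.006,0,0,0,1],[-0.006,0,0,0,1]]'; python3 -m pendant '[[-0.002,0,0,0,1],[-0.004,0,0,0,1],[-0.005,0,0,0,1],[-0.006,0,0,0,1],[-0.006,0,0,0,1]]'; python3 -c "
from workcell import robot
print(robot.get_state()['ft_torque'])"
```

```text
t: 21.97
tool_pos: [0.5458, -0.1663, 0.074]
eef_rot: [180.0, -0.2, 179.5]
ft_force: [-4.5, 0.3, -0.5]
finger_gap: 0.0303
t: 22.38
tool_pos: [0.5489, -0.1664, 0.0736]
eef_rot: [180.0, -0.4, 179.5]
ft_force: [-7.5, 0.6, 0.0]
finger_gap: 0.0302
[0.17803552 1.9326462  0.07840856]
```

Spring force is rising from the depth expected for the cup bottom (tip 0.6535). Continue.

```bash
python3 -m pendant '[[-0.002,0,0,0,1],[-0.004,0,0,0,1],[-0.005,0,0,0,1],[-0.006,0,0,0,1],[-0.006,0,0,0,1]]'; python3 -m pendant '[[-0.002,0,0,0,1],[-0.004,0,0,0,1],[-0.005,0,0,0,1],[-0.006,0,0,0,1],[-0.006,0,0,0,1]]'; python3 snap.py b6
```

```text
t: 22.8
tool_pos: [0.552, -0.1663, 0.0732]
eef_rot: [179.9, -0.6, 179.5]
ft_force: [-9.2, 0.8, 0.0]
finger_gap: 0.0306
t: 23.22
tool_pos: [0.5551, -0.1664, 0.0728]
eef_rot: [179.9, -0.8, 179.4]
ft_force: [-11.3, 1.0, 0.9]
finger_gap: 0.0308
t 23.22 pos [ 0.5551 -0.1664  0.0728] rot [179.93  -0.77 179.44] F [-11.29   0.96   0.89] gap 0.0308 q [ -0.7  27.1 -16.8  -0.1 -46.8 -89.8]
tq [0.23 3.12 0.07]
```

View pics/b6.png

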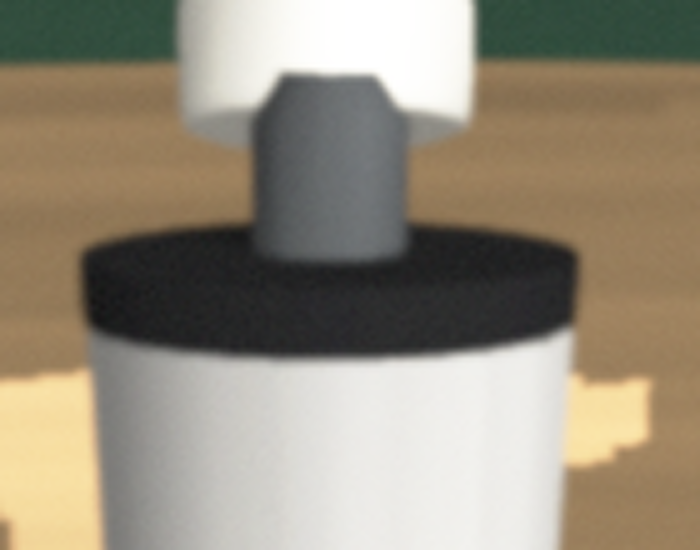

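No axial slip (pin tip still at crop row 73). Three mm more, then start lowering to level the roller.

```bash
python3 -m pendant '[[-0.002,0,0,0,1],[-0.004,0,0,0,1],[-0.004,0,0.002,0,1],[-0.004,0,0.004,0,1],[-0.004,0,0.004,0,1]]'; python3 -m pendant '[[0,0,0.002,0,1],[0,0,0.004,0,1],[0,0,0.006,0,1],[0,0,0.006,0,1],[0,0,0.006,0,1]]'; python3 snap.py b7
```

```text
t: 23.68
tool_pos: [0.5577, -0.1665, 0.07]
eef_rot: [179.9, -0.8, 179.4]
ft_force: [-13.7, 0.8, 3.1]
finger_gap: 0.0307
t: 24.1
tool_pos: [0.5577, -0.1666, 0.0658]
eef_rot: [179.9, -0.8, 179.4]
ft_force: [-12.7, 0.8, 4.2]
finger_gap: 0.0305
t 24.1 pos [ 0.5577 -0.1666  0.0658] rot [179.94  -0.79 179.43] F [-12.69   0.84   4.18] gap 0.0305 q [ -0.7  27.9 -16.8  -0.1 -46.1 -89.8]
tq [0.17 3.33 0.05]
```

View pics/b7.png

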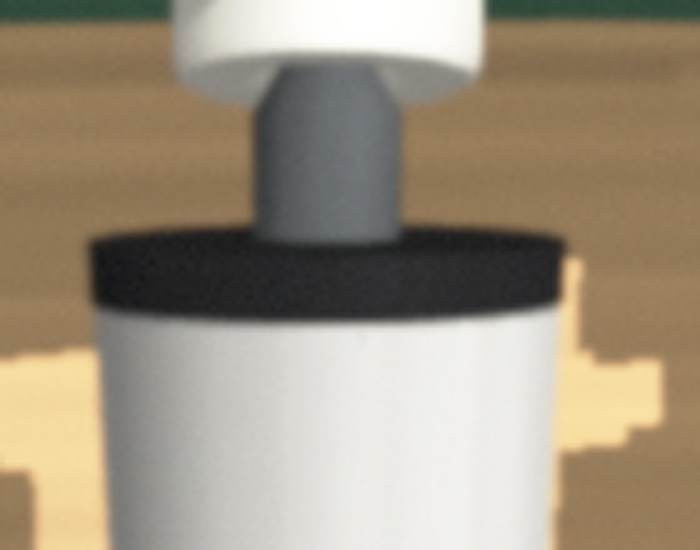

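```bash
python3 - <<'E'
from fit import fit
fit('b6',34.6,98.8,72.4,65.2)
fit('b7',33,94.4,68.2,65.6)
E
python3 -c "
from h import *
p,s=np.load('pics/b7.npy',allow_pickle=True)
print(onplane(p,[(190+330/5,20+55/5)],.0829),onplane(p,[(190+330/5,20+104/5)],.0699-.004))"
```

```text
b6 tilt 11.16 off,up [0.0014 0.0202] [-0.21  0.2  -0.13  0.01  0.04] fixtip [ 0.46   -0.1655  0.1129] mid [ 0.554  -0.1664  0.093 ] free brass tip [ 0.664  -0.1674  0.0698] ring bottom [ 0.4675 -0.1655  0.0949]
b7 tilt 7.53 off,up [0.0019 0.0202] [-0.41  0.37 -0.24  0.07  0.03] fixtip [ 0.4611 -0.1657  0.0999] mid [ 0.5561 -0.1666  0.086 ] free brass tip [ 0.6674 -0.1677  0.0697] ring bottom [ 0.4697 -0.1657  0.0825]
[[ 0.45698089 -0.16614955  0.0829    ]] [[ 0.45755279 -0.16612122  0.0659    ]]
```

Near mouth x = 0.457 and fixed tip at 0.461, so it clears the mouth by about 4 mm. Continue lowering.

```bash
python3 -m pendant '[[0,0,0.002,0,1],[0,0,0.004,0,1],[0,0,0.006,0,1],[0,0,0.008,0,1],[0,0,0.008,0,1]]'; python3 -m pendant '[[0,0,0.002,0,1],[0,0,0.004,0,1],[0,0,0.006,0,1],[0,0,0.006,0,1],[0,0,0.006,0,1]]'; python3 snap.py b8
```

```text
t: 24.57
tool_pos: [0.5573, -0.1667, 0.0595]
eef_rot: [179.9, -0.8, 179.4]
ft_force: [-13.4, -0.9, 2.7]
finger_gap: 0.0302
t: 24.98
tool_pos: [0.5572, -0.1667, 0.0549]
eef_rot: [179.9, -0.8, 179.4]
ft_force: [-13.2, 0.9, 2.2]
finger_gap: 0.0306
t 24.98 pos [ 0.5572 -0.1667  0.0549] rot [179.94  -0.84 179.39] F [-13.19   0.86   2.25] gap 0.0306 q [ -0.7  28.7 -17.4  -0.1 -44.8 -89.8]
tq [-0.09  3.33 -0.06]
```

View pics/b8.png

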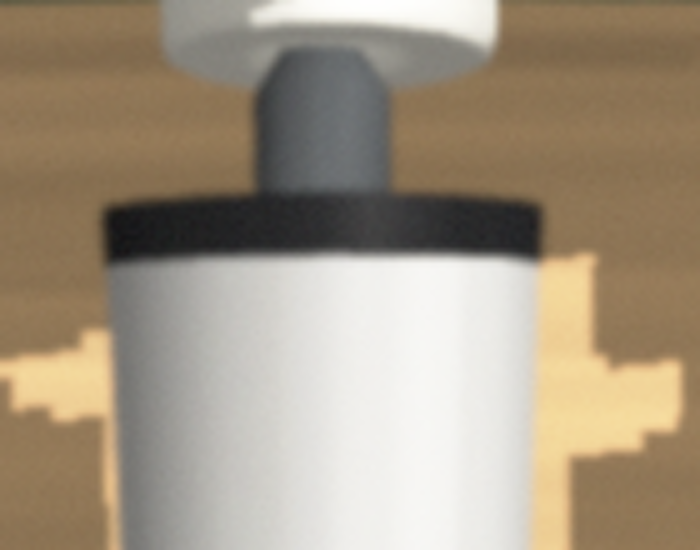

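```bash
python3 -m pendant '[[0,0,0.002,0,1],[0,0,0.004,0,1],[0,0,0.006,0,1],[0,0,0.006,0,1],[0,0,0.006,0,1]]'; python3 snap.py b9 1
```

```text
t: 25.45
tool_pos: [0.5573, -0.1667, 0.0503]
eef_rot: [179.9, -0.8, 179.4]
ft_force: [-13.0, 0.4, 0.7]
finger_gap: 0.0305
t 25.45 pos [ 0.5573 -0.1667  0.0503] rot [179.93  -0.83 179.4 ] F [-13.     0.43   0.71] gap 0.0305 q [ -0.7  29.  -17.6  -0.1 -44.2 -89.8]
tq [-0.04  3.19 -0.04]
```

View pics/b9.png

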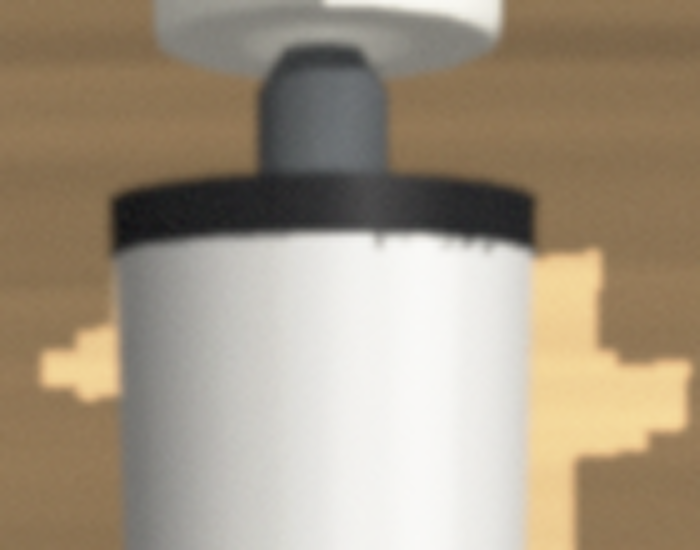

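View pics/b9s.png

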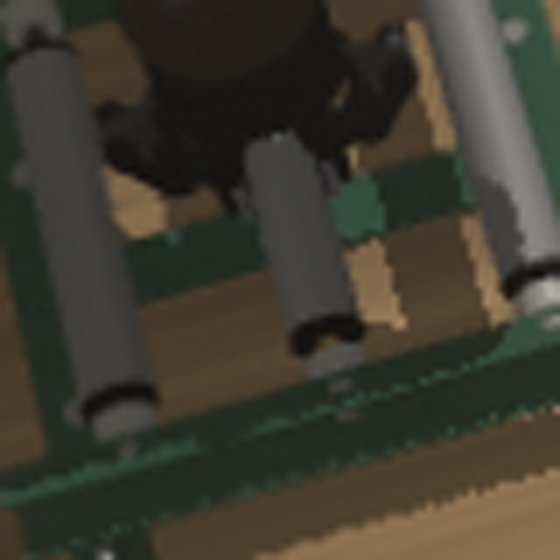

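The roller is nearly level, with its fixed pin in front of the near cup bore. Lower 1.5 mm more, then let it go back towards the near cup in steps.

```bash
python3 -m pendant '[[0,0.0005,0.001,0,1],[0,0.0005,0.002,0,1],[0,0.0005,0.002,0,1],[0.002,0.0005,0.002,0,1],[0.004,0.0005,0.002,0,1]]'; python3 -m pendant '[[0.001,0,0,0,1],[0.002,0,0,0,1],[0.003,0,0,0,1],[0.003,0,0,0,1],[0.003,0,0,0,1]]'; python3 snap.py c1 1
```

```text
t: 25.97
tool_pos: [0.5571, -0.1662, 0.0493]
eef_rot: [180.0, -0.5, 179.4]
ft_force: [-5.8, -0.6, -3.2]
finger_gap: 0.0303
t: 26.38
tool_pos: [0.5552, -0.1663, 0.0501]
eef_rot: [180.0, -0.5, 179.5]
ft_force: [-10.0, -0.8, 2.1]
finger_gap: 0.0303
t 26.38 pos [ 0.5552 -0.1663  0.0501] rot [179.98  -0.45 179.5 ] F [-9.98 -0.85  2.14] gap 0.0303 q [ -0.7  28.7 -18.2  -0.  -43.5 -89.8]
tq [-0.    2.46  0.11]
```

View pics/c1.png

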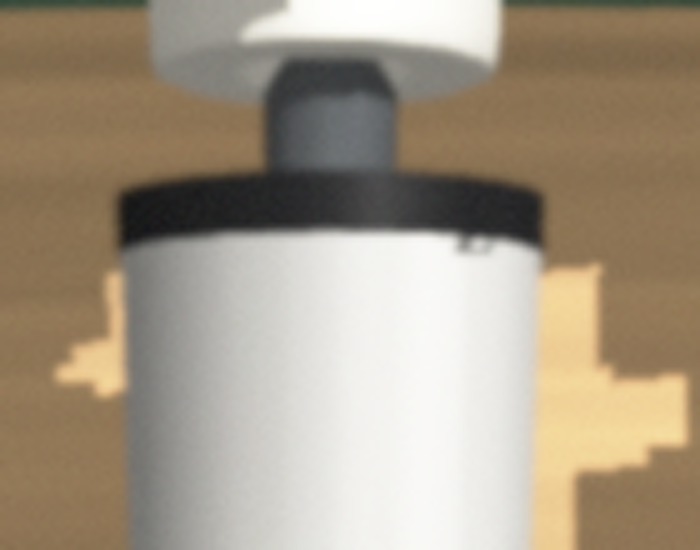

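```bash
python3 -m pendant '[[0.001,0,0.001,0,1],[0.002,0,0.001,0,1],[0.003,0,0.001,0,1],[0.004,0,0.001,0,1],[0.004,0,0.001,0,1]]'; python3 -m pendant '[[0,0,0,0,1],[0,0,0,0,1],[0,0,0,0,1],[0,0,0,0,1],[0,0,0,0,1]]';python3 snap.py c2 1
```

```text
t: 26.9
tool_pos: [0.5533, -0.1663, 0.0503]
eef_rot: [-180.0, -0.3, 179.5]
ft_force: [-8.3, 0.5, 4.2]
finger_gap: 0.0305
t: 27.32
tool_pos: [0.5533, -0.1664, 0.0503]
eef_rot: [-180.0, -0.3, 179.5]
ft_force: [-8.9, 0.0, 4.1]
finger_gap: 0.0301
t 27.32 pos [ 0.5533 -0.1664  0.0503] rot [-179.99   -0.31  179.54] F [-8.94  0.04  4.1 ] gap 0.0301 q [ -0.7  28.5 -18.6   0.  -43.2 -89.8]
tq [-0.01  2.37  0.15]
```

View pics/c2.png

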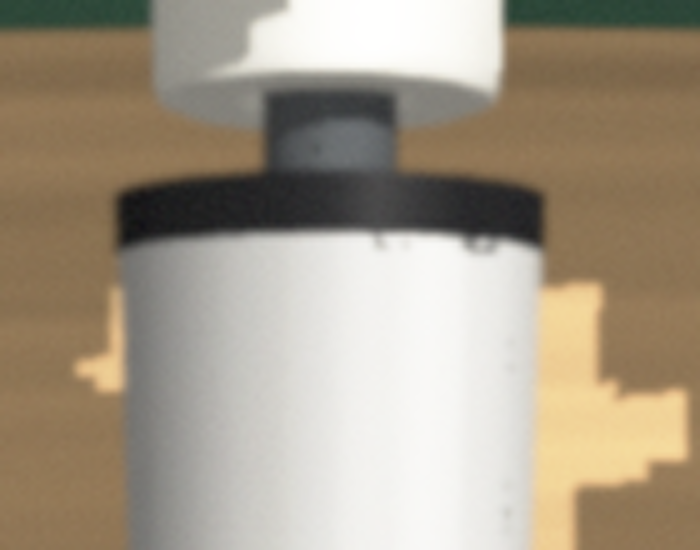

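The fixed pin's taper is inside the near cup. Fz shows slight downward loading, so I ease up 0.75 mm and keep letting out.

```bash
python3 -m pendant '[[0,0,-0.001,0,1],[0,0,-0.001,0,1],[0.001,0,-0.001,0,1],[0.002,0,-0.001,0,1],[0.003,0,-0.001,0,1]]'; python3 -m pendant '[[0.001,0,0,0,1],[0.002,0,0,0,1],[0.004,0,0,0,1],[0.004,0,0,0,1],[0.004,0,0,0,1]]';python3 snap.py c3
```

```text
t: 27.83
tool_pos: [0.5511, -0.1663, 0.0505]
eef_rot: [180.0, -0.3, 179.5]
ft_force: [-7.6, -0.2, 1.3]
finger_gap: 0.0304
t: 28.25
tool_pos: [0.5499, -0.1662, 0.0506]
eef_rot: [-180.0, -0.1, 179.5]
ft_force: [-5.2, -0.7, -1.2]
finger_gap: 0.0303
t 28.25 pos [ 0.5499 -0.1662  0.0506] rot [-1.7999e+02 -8.0000e-02  1.7952e+02] F [-5.23 -0.7  -1.18] gap 0.0303 q [ -0.7  28.2 -19.2   0.  -42.7 -89.8]
tq [-0.41  1.32 -0.01]
```

View pics/c3.png

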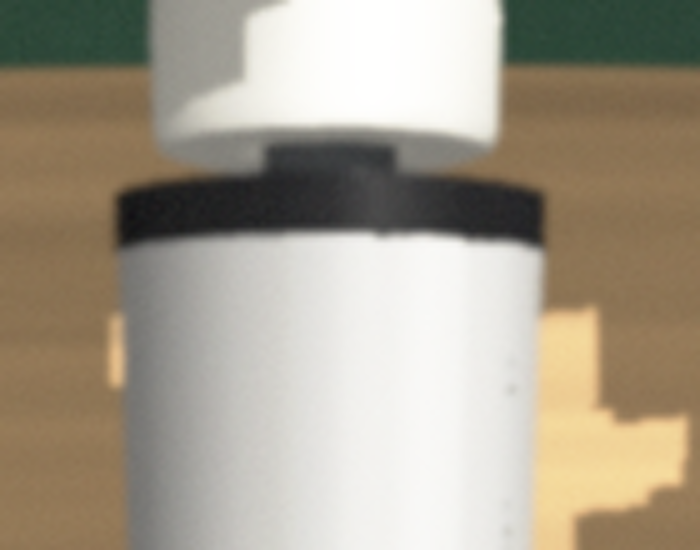

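```bash
python3 -m pendant '[[0.001,0,0,0,1],[0.002,0,0,0,1],[0.003,0,0,0,1],[0.003,0,0,0,1],[0.003,0,0,0,1]]'; python3 -m pendant '[[0.001,0,0,0,1],[0.002,0,0,0,1],[0.002,0,0,0,1],[0.002,0,0,0,1],[0.002,0,0,0,1]]';python3 snap.py c4
```

```text
t: 28.72
tool_pos: [0.5499, -0.1662, 0.0507]
eef_rot: [-180.0, 0.2, 179.5]
ft_force: [1.7, -3.5, -6.6]
finger_gap: 0.0306
t: 29.13
tool_pos: [0.5498, -0.1661, 0.0509]
eef_rot: [-180.0, 0.4, 179.6]
ft_force: [5.7, -3.8, -9.0]
finger_gap: 0.0305
t 29.13 pos [ 0.5498 -0.1661  0.0509] rot [-179.96    0.36  179.6 ] F [ 5.66 -3.78 -8.96] gap 0.0305 q [ -0.6  28.  -19.6   0.1 -42.1 -89.8]
tq [-1.01 -1.42  0.02]
```

View pics/c4.png

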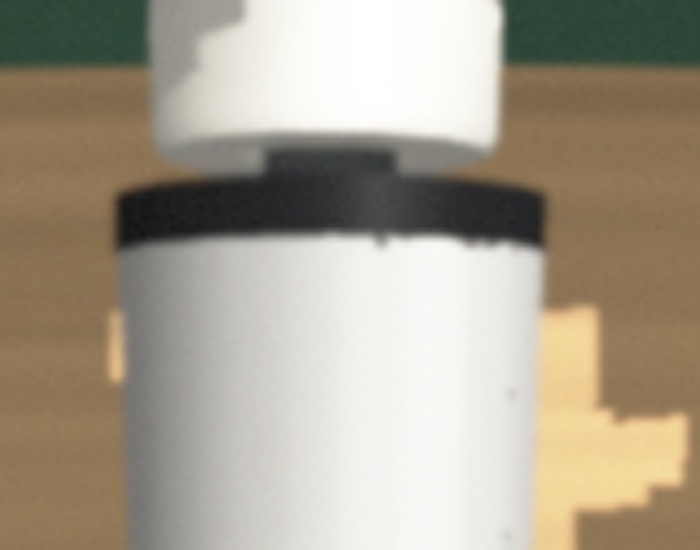

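Motion stopped about 3 mm short of home, with Fz -9 and Fy -3.8: the pins bind on the upper walls as the arm unloads upwards. I relieve this by moving down 2 mm and -y 0.75 mm.

```bash
python3 -m pendant '[[0,-0.0005,0.001,0,1],[0,-0.001,0.002,0,1],[0,-0.001,0.003,0,1],[0,-0.001,0.003,0,1],[0,-0.001,0.003,0,1]]';python3 snap.py c5
```

```text
t: 29.6
tool_pos: [0.5499, -0.1663, 0.0505]
eef_rot: [-180.0, 0.4, 179.6]
ft_force: [3.8, 2.6, 5.9]
finger_gap: 0.0305
t 29.6 pos [ 0.5499 -0.1663  0.0505] rot [-179.98    0.41  179.61] F [3.77 2.61 5.87] gap 0.0305 q [ -0.7  28.  -19.6   0.  -42.  -89.8]
tq [ 0.98 -1.22 -0.01]
```

View pics/c5.png

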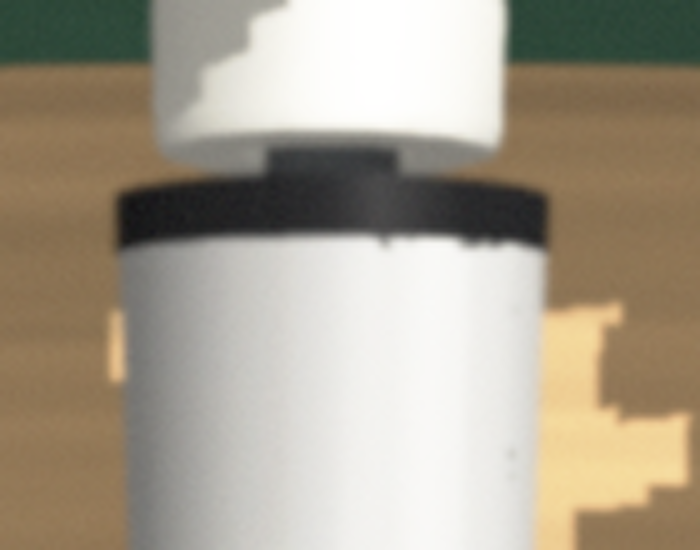

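The ring edge row (55 against 66 when level earlier) shows the roller had slipped about 3.3 mm along the grip during levelling. The fixed tip is therefore at x ≈ 0.4495, which is the cup bottom (0.4493), so it is home. Now I relieve the remaining side load before opening.

```bash
python3 -m pendant '[[-0.001,0.0003,-0.001,0,1],[-0.001,0.0003,-0.0015,0,1],[-0.001,0.0003,-0.0015,0,1],[-0.001,0.0003,-0.0015,0,1],[-0.001,0.0003,-0.0015,0,1]]'
```

```text
t: 30.07
tool_pos: [0.5498, -0.1663, 0.0505]
eef_rot: [-180.0, 0.3, 179.6]
ft_force: [5.9, 1.6, 2.5]
finger_gap: 0.0303
```

```bash
python3 -m pendant '[[-0.001,0,0,0,1],[-0.002,0,-0.0005,0,1],[-0.002,0,-0.0005,0,1],[-0.002,0,-0.0005,0,1],[-0.002,0,-0.0005,0,1]]' 20; python3 snap.py c6
```

```text
t: 30.48
tool_pos: [0.5498, -0.1663, 0.0505]
eef_rot: [-180.0, 0.1, 179.6]
ft_force: [2.6, 2.4, 5.6]
finger_gap: 0.0305
t 30.48 pos [ 0.5498 -0.1663  0.0505] rot [-1.8000e+02  1.0000e-01  1.7956e+02] F [2.64 2.41 5.59] gap 0.0305 q [ -0.7  28.1 -19.4   0.  -42.4 -89.8]
tq [ 0.98 -1.01  0.11]
```

View pics/c6.png

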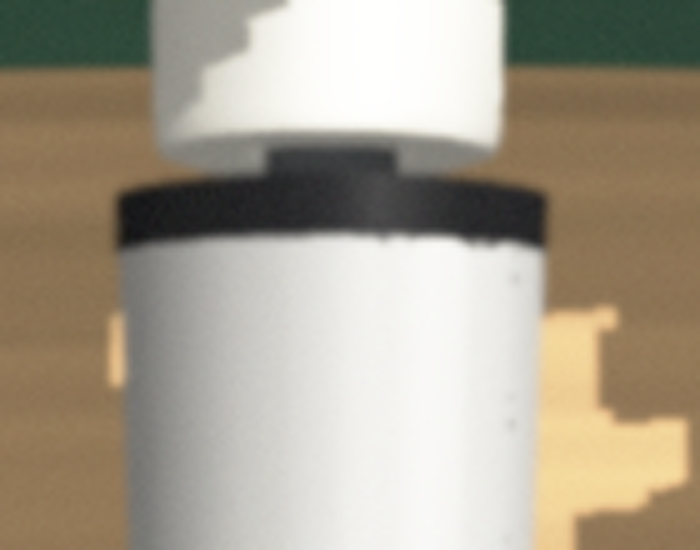

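Loads are small and the roller is held by both cups. Open the gripper, then rise straight up.

```bash
python3 -m pendant '[[0,0,0,0,0.6],[0,0,0,0,0],[0,0,0,0,-0.6],[0,0,0,0,-1],[0,0,0,0,-1]]'; python3 -m pendant '[[0,0,0,0,-1],[0,0,0,0,-1],[0,0,0,0,-1],[0,0,0,0,-1],[0,0,0,0,-1]]'; python3 -c "
from workcell import robot
from h import *
s=robot.get_state(); st(s)
im=robot.get_image('wrist'); cv2.imwrite('pics/d1.png',im[:,:,::-1])"
```

```text
t: 30.95
tool_pos: [0.5472, -0.1668, 0.0488]
eef_rot: [180.0, -0.2, 179.5]
ft_force: [0.4, -0.8, 0.5]
finger_gap: 0.077
t: 31.37
tool_pos: [0.549, -0.1665, 0.0498]
eef_rot: [180.0, -0.0, 179.5]
ft_force: [-0.8, 0.7, -0.3]
finger_gap: 0.0853
t 31.37 pos [ 0.549  -0.1665  0.0498] rot [ 1.8000e+02 -1.0000e-02  1.7953e+02] F [-0.84  0.71 -0.3 ] gap 0.0853 q [ -0.7  28.1 -19.4  -0.  -42.5 -89.8]
```

View pics/d1.png

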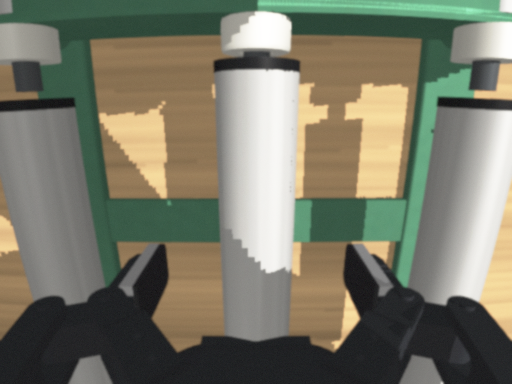

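```bash
python3 -m pendant '[[0,0,-0.03,0,-1],[0,0,-0.07,0,-1],[0,0,-0.12,0,-1],[0,0,-0.17,0,-1],[0.03,0,-0.21,0,-1]]'; python3 -m pendant '[[0.04,0,-0.02,0,-1],[0.08,0,-0.05,0,-1],[0.09,0,-0.05,0,-1],[0.09,0,-0.05,0,-1],[0.09,0,-0.05,0,-1]]'; python3 - <<'E'
from workcell import robot
from h import *
s=robot.get_state(); st(s)
p=robot.camera_params('wrist'); im=robot.get_image('wrist'); cv2.imwrite('pics/d2.png',im[:,:,::-1]); np.save('pics/d2.npy',p,allow_pickle=True)
im=robot.get_image('scene'); cv2.imwrite('pics/d2s.png',cv2.resize(im[160:290,110:250,::-1],None,fx=4.4,fy=4.4,interpolation=cv2.INTER_CUBIC))
E
```

```text
t: 31.83
tool_pos: [0.5298, -0.1666, 0.2102]
eef_rot: [-179.9, 0.3, 179.6]
ft_force: [1.7, -1.3, 1.3]
finger_gap: 0.0853
t: 32.25
tool_pos: [0.459, -0.1657, 0.2447]
eef_rot: [180.0, 0.0, 179.5]
ft_force: [-0.5, 0.6, -0.4]
finger_gap: 0.0855
t 32.25 pos [ 0.459  -0.1657  0.2447] rot [1.7999e+02 4.0000e-02 1.7952e+02] F [-0.45  0.63 -0.4 ] gap 0.0855 q [ -0.7   8.  -16.9  -0.  -65.1 -89.7]
```

View pics/d2.png

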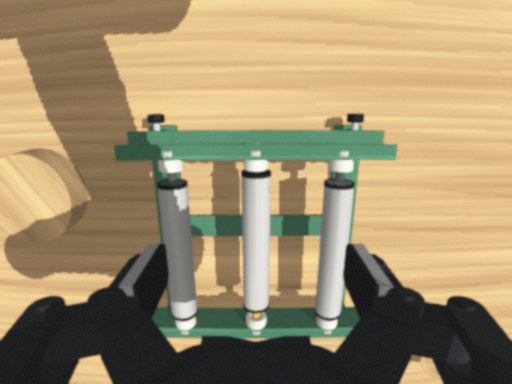

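View pics/d2s.png

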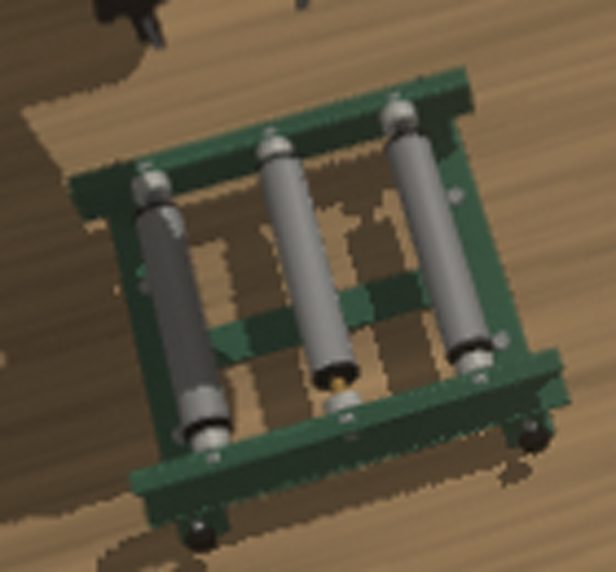

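```bash
python3 - <<'E'
from h import *
w=cv2.imread('pics/d2.png')
a=cv2.resize(w[150:200,215:295],None,fx=8,fy=8,interpolation=cv2.INTER_CUBIC); b=cv2.resize(w[290:335,215:295],None,fx=8,fy=8,interpolation=cv2.INTER_CUBIC)
cv2.imwrite('pics/d3.png',np.hstack([a[:360],b[:360]])[:, :])
E
python3 -c "
import cv2;a=cv2.imread('pics/d3.png');print(a.shape);cv2.imwrite('pics/d3.png',cv2.resize(a,(800,int(a.shape[0]*800/a.shape[1]))))"
```

```text
(360, 1280, 3)
```

View pics/d3.png

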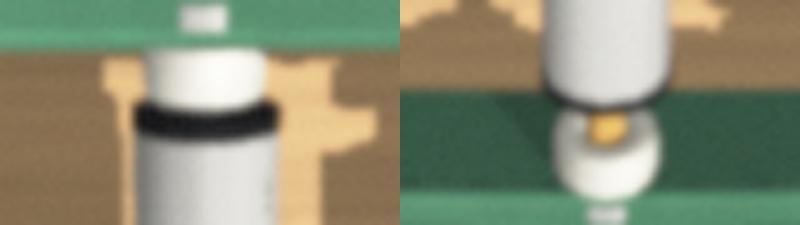

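```bash
python3 - <<'E'
from h import *
p=np.load('pics/d2.npy',allow_pickle=True).item()
n=onplane(p,[(256,150+101/5),(255.8,150+120/5)],.0844); f=onplane(p,[(215+(607-400)/5,290+109/5)],.0844)
print('near ring end',n.round(4),'far ring end',f.round(4),'len',(f[0]-n[0])[0].round(4),'mid',((f[0]+n[0])/2).round(4))
for z in (.0804,.0844,.0884):
    e=onplane(p,[(215+135/5,150+115/5),(215+278/5,150+115/5),(215+(543-400)/5,290+75/5),(215+(670-400)/5,290+75/5)],z-.01)
    print(z,'widths near/far',np.diff(e[:,1])[[0,2]].round(4),'centres y',((e[0]+e[1])/2)[1].round(4),((e[2]+e[3])/2)[1].round(4))
E
```

```text
near ring end [[ 0.4555 -0.166   0.0844]
 [ 0.4595 -0.1662  0.0844]] far ring end [[ 0.6299 -0.1669  0.0844]] len 0.1744 mid [ 0.5427 -0.1664  0.0844]
0.0804 widths near/far [0.0305 0.0316] centres y -0.1657 -0.167
0.0844 widths near/far [0.0301 0.0312] centres y -0.1657 -0.167
0.0884 widths near/far [0.0297 0.0308] centres y -0.1657 -0.167
```

Both ends check out: the near ring is tight to its cup, the brass pin enters the far cup's mouth, and the ring widths near and far match (level). The roller is parallel to its neighbours. Handing in.

```bash
python3 -c "
from workcell import robot
print(robot.get_state()['t']); print(robot.sign_off())"
```

```text
32.35
the job is handed in; nothing more can be done
None
```

I fitted the spare roller into the middle place of the bed and handed the job in at t = 32.4 s; no verdict is reported, so my own checks are all I have.

**How it went:**
- I gripped the roller at its middle and tilted it about 11° in the grip by resting its barrel on the near cup.
- I felt the brass pin into the far cup. The first tries failed because the tip was about 3 mm too low.
- I compressed the spring an estimated 15 mm, with a reading of about 13.7 N along the roller at most. I then lowered the roller level, let the fixed pin into the near cup, opened the gripper and backed off.

**Last checks:**
- **Pins:** the brass pin is in the far cup and the fixed pin in the near cup, with the near ring close to the cup mouth.
- **Level and line:** the roller looks level (ring widths agree to about 1 mm) and lies parallel to its neighbours. Its middle is within about 1–2 mm of the centre line in y.
- **Forces:** readings were near zero after I let go. The largest I saw was about 14 N, below the 30 N limit.
- **Other objects:** I kept clear of the bowl, carton, mallet and blank, but did not measure them again.

**What disagreed:**
- **Position along the bed:** the last wrist image put the middle at x ≈ -9 mm, against -6 mm for fully home. It also read the barrel as 174 mm instead of 170 mm, so I put that down to image blur. The contact position had matched the cup bottom to 0.2 mm.
- **Slip in the grip:** the roller slid about 3 mm along the grip while I levelled it; I allowed for this when working out where home was.

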